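# Ready an examination torch for its new lens in a V-rest

## Robot

A 7-joint arm with a two-finger parallel gripper is mounted at the origin on the work surface. World frame = base frame: x ahead of the robot, y to its left, z up, the work surface at z = 0. Lengths are in m, angles in rad, forces in N, time in s.
With the tool pointing down it reaches from about 0.425 to 0.925 m from the base axis. Payload 6.8 kg.
Tool frame: the origin (TCP) lies midway between the tips of the shut fingers; the grasp point (between the pads) lies 19 mm behind it; z points along the fingers, y is the direction in which the jaws open and shut (so a half turn about z gives the same grasp; the last joint's range is limited). The gripper opens to 85 mm and grips with 20 to 120 N. Pads are 22 mm wide; open, the fingers measure 114 mm over their backs; the gripper's body (76 mm by 85 mm) begins 54 mm behind the grasp point. The pads swing forward as they close: fully open they stand 13 mm farther back than shut.
Start: joints at [-1.325, 0.477, 0.022, 1.555, -0.011, 1.109, -0.083], TCP at [0.234, 0.633, 0.193] pointing down, gripper open.
Joint ranges: [-2.96, 2.96], [-0.34, 2.1], [-1.41, 1.46], [0.24, 2.44], [-1.37, 4.51], [0.17, 1.92], [-2.96, 2.96]. Speed limits (rad/s): [2.39, 2.39, 3.14, 3.14, 3.14, 3.14, 3.14].

## Interface

Orientations are given as a rotation vector (axis times angle).
In Python, from bench import r, imaging gives the robot as it stands.
- The arm moves only by the tool jog_arm, never from a script. Its argument "rows" is a list of rows, each an object with "delta_rot": the turn, a rotation vector about the tool's x, y, z in degrees, a list of three; "xyz": the shift along the tool's x, y, z in cm, a list of three; "fingers": the closure, from 0 (fully open) to 1 (shut). A call has exactly 5 rows; each row is the pose to reach, as a shift and turn from the pose measured when the call began, along the tool's axes at that moment; what a row does not reach only later rows make up. A row lasts 1/12 s, in which the tool goes at most 41.7 mm and 7.16 degrees, less where a joint would pass 70% of its speed; a pose out of reach is approached as far as the arm can. A call with a gripper value outside its range is refused whole. The fingers move at their own pace and stop on an object; "grip_force" is the grip in N (left out, the last holds). Time passes only in rows, so rows that repeat a pose let the fingers close, or fill a call up. It gives the time, the measured TCP pose, the force and the opening at its end, in the units of the state.
- r.get_obs(): the state, without advancing time (a new reading comes with each control period).
- imaging.grab_frame(name): name is "scene" or "top" or "wrist"; returns the picture (400x640x3 uint8, blue, green, red); there is no depth.
- imaging.camera_info(name): a dict with "camera_matrix" (3x3 intrinsics, pixels), "k1" (the pictures are not rectified: a ray, as slopes to the right and down, at radius r is drawn at 1 + k1 r^2 times it, then the intrinsics apply), "xyz" and "attitude" of the camera in the world. Camera axes: x right, y down, z forward; pixel columns grow to the right and rows downward; lengths in m; the calibration is good to about 2 mm. A picture is of the moment at which its call begins: read the wrist's pose just before it. camera_info takes no time and is no camera call; for the wrist camera it gives the pose at the moment of the call.
- r.hand_in(): hands the job in, once; it reports no verdict.
Trained networks look in the newest picture that a camera, given by its name, has taken for a name from the list of things; names that differ only in an ending like _2 or _b are one class to them, and where a whole thing is asked for, a point or a joint stands for the part that bears it (a point fixed in the world has none). Each returns a list of dicts, best first, with "conf" (0 to 1); they miss things now and then, are a little off and sometimes report something else, mostly with a low value. They report only what shows in the picture. A call takes as long as a camera call. They do not tell look-alikes from the thing itself.
- imaging.find_in(camera, query): "position" ([column, row] in pixels, amid what is visible of it).
- imaging.cut_out(camera, query): "region" (400x640 bool, what is visible of it) and "position" ([column, row] in pixels, amid what is visible of it).
- imaging.tip_of(camera, query): "position" ([column, row] in pixels: a listed point, or the origin of a listed thing).
The state is a dict: "clock": time; "joints": joint angles; "qvel": joint speeds; "tau": joint torques, N m; "tcp_pos": TCP position; "orientation": TCP orientation; "contact_force": force on the tool from outside, world axes, zero at the start; "moment": the same for the moment, N m; "grip_width": finger opening in m.
Only numpy, scipy, OpenCV 4.12 (cv2) and the standard library are available. Lean on these libraries where they do the work, as an engineer would, in place of code of your own. Each camera call takes 0.05 s, during which the arm holds its last target.

## Task

The examination torch is to get a new lens before the drill: first lay the lens ring flat in the round pocket of the parts plate, right down on the pocket's floor, and let go of it. Then take the torch from its rack, lay its barrel in the V-rest with the tail close up to the stop plate and the head sticking out of the open end, and press it down firmly onto both sides of the V: finish while still holding it pressed there, without letting go. Leave the dropper bottle, the jar and the black compact where they stand.

Things in the scene. Friction and masses are not known exactly. Their poses are not given: they have to be found in the camera images.
- lens_mid (a point): Lens ring: a low aluminium disc with a glass lens in its top, 40 mm in diameter, 16 mm tall, 40 g, lying flat on the table. The point is its centre, 8 mm above its underside; z is its axis.
- lens: The same lens ring; origin at the centre of its underside.
- plate: Fixed grey parts plate, 160 x 85 mm, 14 mm thick, flat on the table, with two pockets: the round one 36 mm from its centre along -x, and a square one (37 mm wide, too small for the ring) 36 mm along +x. Origin under its centre, x along its length.
- round_pocket (a point): Centre of the floor of the plate's round pocket, 8 mm above the table; axes as the plate's. The pocket is 43 mm in diameter and 6 mm deep, its mouth chamfered. A seated ring stands 10 mm proud of the plate, its centre 8 mm above this point.
- torch_mid (a point): Torch: aluminium barrel 30 mm in diameter with a thicker head, 0.14 to 0.22 kg. The point lies on the axis, mid-way between the rack's ribs at the start; x runs along the axis from tail to head. The tail end is at x = -65 mm, the head (38 mm in diameter) from +62 to +98 mm. It starts lying level, loose in its rack, axis 36 mm above the table.
- torch: The same torch; origin and axes as torch_mid.
- torch_head (a point): The centre of the front end of the torch's head, on its axis, 98 mm from torch_mid.
- rack: Fixed grey rack under the torch: base 150 x 70 mm, 6 mm thick, two ribs 12 mm thick, 44 mm wide, centred at x = -45 and +45 mm, tops 34 mm above the table, each with a square notch 32 mm wide, floor 21 mm above the table. 78 mm of barrel are free between the ribs. Origin on the table under its centre; x along the torch, z up.
- vrest: V-rest: fixed aluminium base 150 x 90 mm, 10 mm thick, with two upright yokes 20 mm thick, 52 mm wide, 54 mm high, centred at x = -45 and +45 mm (70 mm clear between them for fingers), each with a 90 degree V open upward, along x. Stop plate at the -x end: 40 mm wide, 62 mm high, face at x = -70 mm. The +x end is open. Origin on the table; y to its left, z up.
- vrest_axis (a point): Where torch_mid lies when the barrel is seated in the V-rest: 55 mm above the table, mid-way between the yokes; axes as vrest, x from the stop plate to the open end. With torch_mid here the torch's tail is 5 mm short of the stop plate and the head is 7 mm clear of the +x yoke.
- v_left: The left (+y) sloping sides of both V yokes of the V-rest; origin as vrest.
- v_right: The right (-y) sloping sides of both V yokes of the V-rest; origin as vrest.
- dropper: Bystander: upright amber bottle with a white cap, 34 mm in diameter, 75 mm tall; origin under its centre.
- jar: Bystander: low white jar, 60 mm in diameter, 45 mm tall; origin under its centre.
- compact: Bystander: flat black square case, 75 x 75 x 18 mm; origin under its centre.
Not all that is in view belongs to the job. There is more than one size of the vrest; the one meant has the size given above. What is shaped like the lens but yellow is not meant.

How it is judged:
On the way:
1. the lens ring lies on the floor of the round pocket, let go, while the torch is not yet in the V-rest (horizontal distance between lens_mid and round_pocket below 0.004 m and z of lens_mid in the frame of round_pocket below 0.0105 m and angle between lens_mid's own z axis and vertical below 0.08 rad and contact force between lens and the fingers below 0.2 N and distance between torch_mid and vrest_axis above 0.05 m), for 0.2 s.
At the end, for the whole second after the job is handed in: Ring flat on the round pocket's floor (4 mm off-centre, 2.5 mm up, 0.08 rad), released. Torch at rest in the V: axis within 2.5 mm and 0.04 rad of seated, tail within 11 mm of the stop, head at the open end, over 3 N on each side of the V, fingers on it with over 2 N (horizontal distance between lens_mid and round_pocket below 0.004 m and z of lens_mid in the frame of round_pocket below 0.0105 m and angle between lens_mid's own z axis and vertical below 0.08 rad and contact force between lens and the fingers below 0.2 N and y of torch_mid in the frame of vrest_axis between -0.0025 and 0.0025 m and z of torch_mid in the frame of vrest_axis between -0.004 and 0.0025 m and x of torch_mid in the frame of vrest_axis between -0.008 and 0.006 m and x of torch_head in the frame of vrest_axis above 0.08 m and angle between the x axis of torch_mid and the x axis of vrest_axis, either way round below 0.04 rad and contact force between torch and v_left above 3 N and contact force between torch and v_right above 3 N and contact force between torch and the fingers above 2 N and linear speed of torch below 0.02 m/s); the arm keeps its last pose, push and grip.
It fails at once if the dropper is shifted by more than 25 mm or tipped over (distance of dropper from where it was at the start of the episode above 0.025 m or angle between dropper's own z axis and vertical above 0.5 rad).
It fails at once if the jar is shifted by more than 25 mm or tipped over (distance of jar from where it was at the start of the episode above 0.025 m or angle between jar's own z axis and vertical above 0.5 rad).
It fails at once if the compact is shifted by more than 25 mm or tipped over (distance of compact from where it was at the start of the episode above 0.025 m or angle between compact's own z axis and vertical above 0.5 rad).
It also fails if it takes over 64 s, if anything falls off the work surface, if the arm or the gripper's body presses on something with over 40 N, if the wrist force passes 120 N, or if a joint passes its speed limit or range.

## Working session

There is one attempt and no reset: what is moved stays moved. The work goes in short steps, Python scripts to look and compute and a tool call to move; the robot and the scene stay as the last step left them, time stands still between calls to the robot, and variables do not carry over. Pictures are saved under pics/ and viewed, and the job is handed in when it is done.

Besides the shell and the picture viewer there is one more tool, called after ">>>" as name([rows], argument=value, ...), one row to a line, values as JSON. jog_arm: Moves the arm, as the interface text tells. Its arguments: {"type":"object","properties":{"rows":{"type":"array","items":{"type":"object","properties":{"delta_rot":{"type":"array","items":{"type":"number"}},"xyz":{"type":"array","items":{"type":"number"}},"fingers":{"type":"number"}}}},"grip_force":{"type":"number"}},"required":["rows"]}

```bash
ls; mkdir -p pics; python3 - <<'E'
from bench import r, imaging
import cv2
o=r.get_obs(); print(o)
for n in ["scene","top","wrist"]:
    print(n, imaging.camera_info(n))
    cv2.imwrite(f"pics/a_{n}.png", imaging.grab_frame(n))
    for q in ["lens","plate","torch","rack","vrest","dropper","jar","compact"]:
        print(q,[(round(d['conf'],2),[int(v) for v in d['position']]) for d in imaging.find_in(n,q)])
print(r.get_obs()['clock'])
E
```

```text
pics
{'clock': 0.0, 'joints': array([-1.32508258,  0.47783197,  0.02234712,  1.55646022, -0.01144003,
        1.10930267, -0.08309117]), 'qvel': array([-9.21639326e-04,  1.03082790e-03, -3.89974082e-06, -1.01600510e-03,
       -1.91946869e-03,  4.93233323e-04,  1.24787145e-03]), 'tau': array([ 1.47312508e-04, -5.96462166e+01,  1.60811171e+00, -2.81203687e+01,
        1.24218801e-02,  9.28226887e-03, -2.67759003e-05]), 'tcp_pos': array([0.23368288, 0.63254466, 0.19180088]), 'orientation': array([-5.52773084e-01, -3.09244214e+00,  2.93658509e-03]), 'contact_force': array([ 0.0649875 , -0.35688876, -0.04957628]), 'moment': array([-0.07763008,  0.02819205,  0.02822008]), 'grip_width': 0.08545119117628054}
scene {'camera_matrix': array([[436.80515298,   0.        , 331.05300941],
       [  0.        , 436.80515298, 195.39378006],
       [  0.        ,   0.        ,   1.        ]]), 'k1': -0.011799494895390325, 'xyz': array([0.88202323, 0.55850883, 0.85378541]), 'attitude': array([-0.6595355 , -2.68439909,  1.05088206])}
lens [(0.49, [296, 271]), (0.49, [260, 264]), (0.43, [246, 167])]
pla
[... 627 characters left out ...]
[(0.49, [293, 124]), (0.46, [275, 148])]
plate [(0.59, [185, 217]), (0.23, [409, 148])]
torch [(0.74, [295, 226])]
rack [(0.97, [306, 233])]
vrest [(0.98, [429, 267]), (0.93, [380, 229])]
dropper [(0.69, [183, 154])]
jar [(0.71, [409, 149])]
compact [(0.97, [465, 220])]
wrist {'camera_matrix': array([[299.13527635,   0.        , 309.38668555],
       [  0.        , 299.13527635, 202.19334663],
       [  0.        ,   0.        ,   1.        ]]), 'k1': -0.019068543028405025, 'xyz': array([0.16137524, 0.65911093, 0.37416777]), 'attitude': array([2.36257796, 1.64701136, 0.25404161])}
lens [(0.51, [139, 389])]
plate [(0.92, [142, 389])]
torch []
rack []
vrest []
dropper []
jar []
compact []
1.35
```

View pics/a_scene.png

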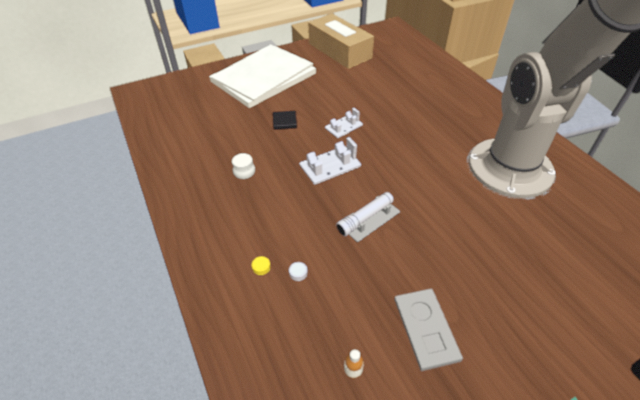

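View pics/a_top.png

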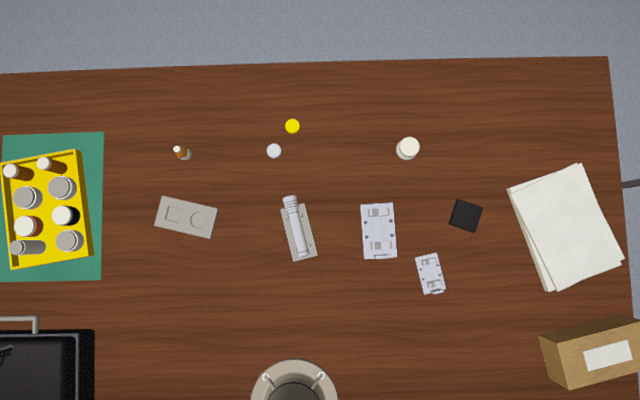

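View pics/a_wrist.png

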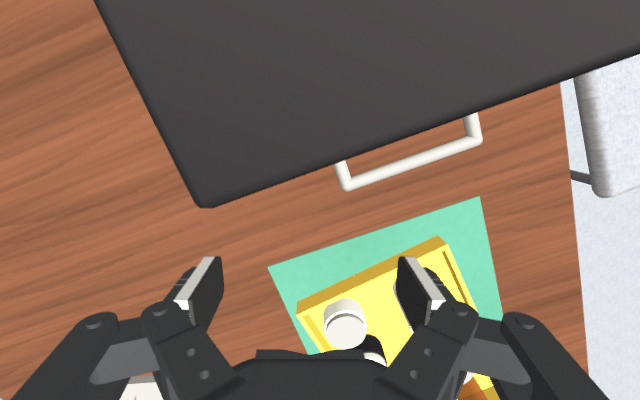

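The lens ring is the aluminium disc, scene (298,271) / top (274,151). The look-alike is the yellow disc, scene (261,265) / top (293,126). There are two V-rests: the big one at scene (330,162) / top (379,231), and a small one at scene (345,122) / top (430,273). The plate is at top (186,217), the torch at (297,228) with its head away from the robot, the jar at (408,148), the dropper at (182,152) and the compact at (465,215). Next I check close crops and measure.

```bash
cat > h.py <<'E'
import numpy as np, cv2
from scipy.spatial.transform import Rotation as Ro
from bench import r, imaging
def ray(ci,px):
    K=ci['camera_matrix'];k=ci['k1']
    px=np.atleast_2d(np.array(px,float))
    u=cv2.undistortPoints(px.reshape(-1,1,2),K,np.array([k,0,0,0,0.])).reshape(-1,2)
    d=np.c_[u,np.ones(len(u))]
    return Ro.from_rotvec(ci['attitude']).apply(d)
def onplane(ci,px,z):
    d=ray(ci,px); c=np.array(ci['xyz']); t=(z-c[2])/d[:,2]
    return c+d*t[:,None]
def proj(ci,P):
    P=np.atleast_2d(P); R=Ro.from_rotvec(ci['attitude'])
    p=R.inv().apply(P-ci['xyz']); s=p[:,:2]/p[:,2:]
    s=s*(1+ci['k1']*(s**2).sum(1))[:,None]
    K=ci['camera_matrix']; return s*[K[0,0],K[1,1]]+[K[0,2],K[1,2]]
def crop(img,c,w,h,s,name):
    x,y=int(c[0]-w/2),int(c[1]-h/2); x=max(x,0);y=max(y,0)
    cv2.imwrite(name,cv2.resize(img[y:y+h,x:x+w],None,fx=s,fy=s,interpolation=cv2.INTER_CUBIC)); return x,y
E
python3 - <<'E'
from h import *
t=cv2.imread('pics/a_top.png'); s=cv2.imread('pics/a_scene.png')
print(crop(t,(285,200),270,170,2.9,'pics/b_top.png'))
print(crop(s,(345,200),230,170,3.4,'pics/b_sc.png'))
print(crop(s,(400,320),180,140,4,'pics/b_sc2.png'))
for n in['top','scene']:
    ci=imaging.camera_info(n)
    for q in ["lens_mid","round_pocket","plate","torch_mid","torch_head","vrest_axis","vrest","rack","dropper","jar","compact"]:
        z={'lens_mid':.008,'round_pocket':.008,'torch_mid':.036,'torch_head':.036,'vrest_axis':.055}.get(q,0)
        print(n,q,[(round(d['conf'],2),np.round(d['position'],1).tolist(),onplane(ci,d['position'],z)[0].round(4).tolist()) for d in imaging.tip_of(n,q)])
E
```

```text
(150, 115)
(230, 115)
(310, 250)
top lens_mid [(0.65, [293.0, 127.9], [0.7498, -0.0148, 0.008]), (0.43, [274.9, 152.7], [0.6801, 0.0375, 0.008]), (0.24, [297.9, 230.5], [0.4606, -0.022, 0.008])]
top round_pocket [(0.81, [199.4, 217.8], [0.5032, 0.25, 0.008]), (0.18, [272.4, 153.2], [0.6789, 0.0445, 0.008])]
top plate [(0.59, [188.2, 219.4], [0.5002, 0.284, 0.0]), (0.19, [299.5, 234.0], [0.4509, -0.0258, 0.0])]
top torch_mid [(0.67, [294.8, 234.9], [0.4484, -0.0152, 0.036]), (0.26, [275.0, 153.4], [0.6718, 0.034, 0.036])]
top torch_head [(0.61, [287.0, 196.0], [0.5538, 0.0036, 0.036])]
top vrest_axis [(0.81, [432.0, 272.4], [0.3397, -0.3731, 0.055]), (0.63, [380.8, 225.7], [0.4658, -0.2438, 0.055])]
top vrest [(0.9, [379.4, 228.9], [0.4587, -0.2478, 0.0])]
top rack [(0.69, [298.0, 231.8], [0.4571, -0.0218, 0.0])]
top dropper [(0.72, [186.7, 155.9], [0.6803, 0.2888, 0.0])]
top jar [(0.65, [408.0, 149.9], [0.6794, -0.3383, 0.0])]
top compact [(0.76, [463.3, 216.8], [0.4855, -0.4842, 0.0]), (0.51, [276.0, 150.5], [0.6881, 0.0352, 0.0])]
scene lens_mid [(0.62, [261.3, 266.5], [0.7545, -0.
[... 191 characters left out ...]

scene torch_mid [(0.84, [367.6, 208.2], [0.4603, -0.0296, 0.036])]
scene torch_head [(0.79, [344.3, 229.5], [0.5446, 0.0028, 0.036]), (0.24, [295.6, 272.1], [0.6973, 0.0577, 0.036])]
scene vrest_axis [(0.81, [326.2, 150.8], [0.4628, -0.2489, 0.055]), (0.18, [353.5, 368.5], [0.6943, 0.3064, 0.055])]
scene vrest [(0.81, [327.5, 162.2], [0.4534, -0.259, 0.0]), (0.77, [342.1, 126.2], [0.3363, -0.3849, 0.0])]
scene rack [(0.56, [371.6, 218.7], [0.4511, -0.0203, 0.0]), (0.44, [342.8, 229.6], [0.5332, -0.0231, 0.0])]
scene dropper [(0.72, [354.6, 368.8], [0.6798, 0.2906, 0.0]), (0.6, [297.5, 266.4], [0.6788, 0.0236, 0.0])]
scene jar []
scene compact [(0.22, [372.9, 210.1], [0.4329, -0.0436, 0.0])]
```

View pics/b_top.png

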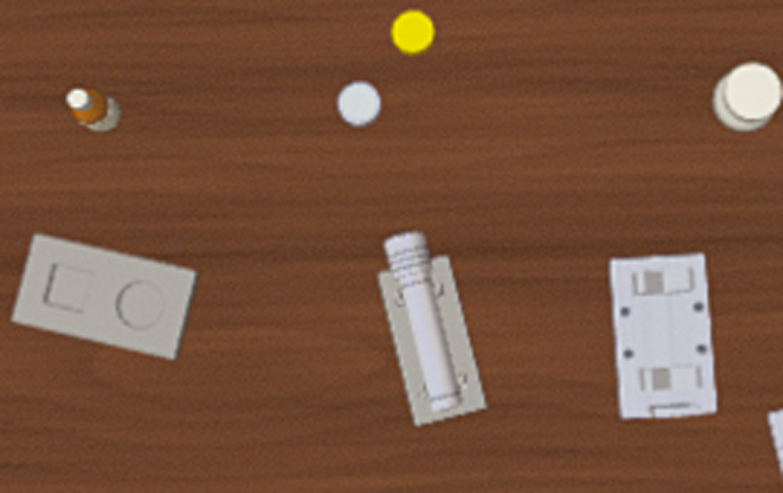

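View pics/b_sc.png

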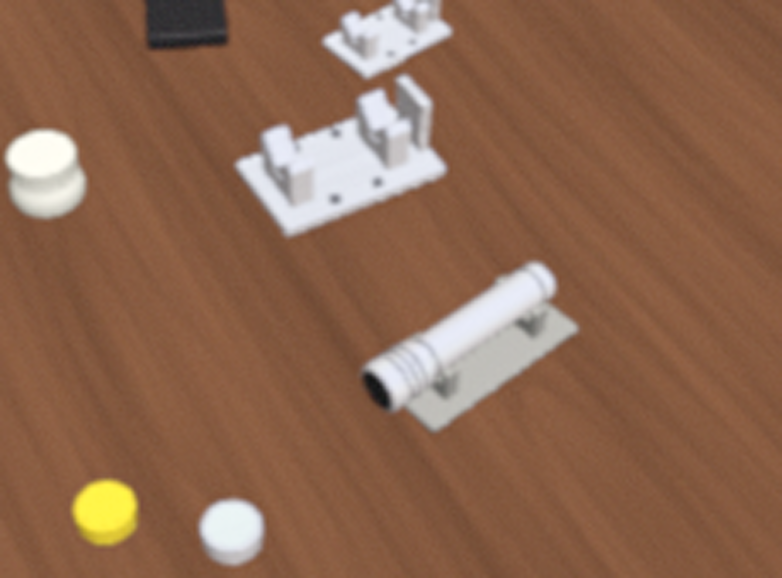

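View pics/b_sc2.png

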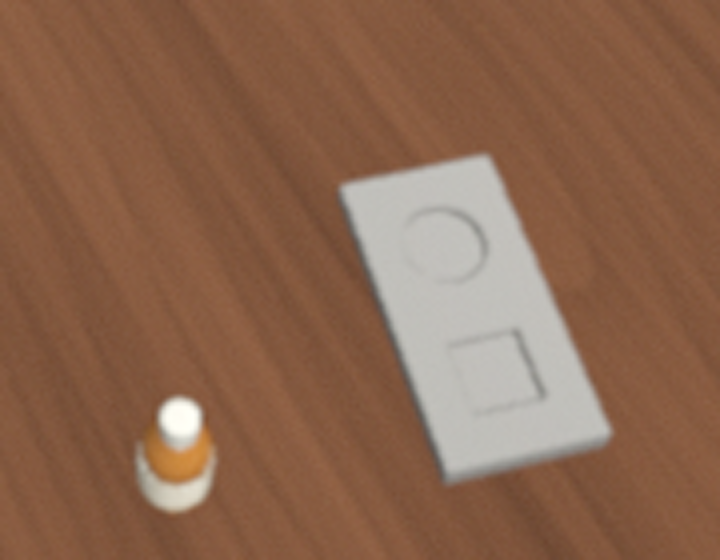

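```bash
python3 - <<'E'
from h import *
ct=imaging.camera_info('top'); cs=imaging.camera_info('scene')
T=lambda p:np.array(p)/2.9+[150,115]-0.5+0.5/2.9
S=lambda p:np.array(p)/3.4+[230,115]-.5+.5/3.4
S2=lambda p:np.array(p)/4+[310,250]-.375
def show(n,a): print(n,a.round(4).tolist())
show('lens top',onplane(ct,T([359,104]),.016)); show('lens sc',onplane(cs,S([233,525]),.016))
c=onplane(ct,T([[35,234],[196,270],[176,359],[12,321]]),.014); show('plate top',c); print(c.mean(0),np.linalg.norm(np.diff(c,axis=0),axis=1))
c2=onplane(cs,S2([[341,186],[489,155],[610,434],[446,474]]),.014); show('plate sc',c2); print(c2.mean(0),np.linalg.norm(np.diff(c2,axis=0),axis=1))
show('pocket mouth t',onplane(ct,T([140,304]),.014)); show('pocket s',onplane(cs,S2([445,245]),.014))
c=onplane(ct,T([[610,258],[705,254],[717,412],[621,419]]),.010); show('vrest t',c); print(c.mean(0),np.linalg.norm(np.diff(c,axis=0),axis=1))
c=onplane(cs,S([[236,163],[290,234],[446,170]]),.010); show('vrest s',c); print((c[0]+c[2])/2,np.linalg.norm(np.diff(c,axis=0),axis=1))
c=onplane(ct,T([[379,273],[447,256],[487,407],[418,425]]),.006); show('rack t',c); print(c.mean(0),np.linalg.norm(np.diff(c,axis=0),axis=1))
show('head t',onplane(ct,T([405,238]),.05)); show('tail t',onplane(ct,T([448,403]),.04))
show('dropper,jar,compact', np.r_[onplane(ct,T([105,115]),0),onplane(ct,T([752,93]),.045),onplane(ct,[[465,215]],.018)])
E
```

```text
lens top [[0.6845, 0.0404, 0.016]]
lens sc [[0.6843, 0.0408, 0.016]]
plate top [[0.5681, 0.3533, 0.014], [0.5292, 0.1986, 0.014], [0.4453, 0.218, 0.014], [0.4855, 0.3747, 0.014]]
[0.50702164 0.28615947 0.014     ] [0.15950775 0.08607368 0.16177084]
plate sc [[0.5273, 0.199, 0.014], [0.4444, 0.2207, 0.014], [0.486, 0.3748, 0.014], [0.5689, 0.3534, 0.014]]
[0.50665998 0.28697581 0.014     ] [0.0856637  0.1597111  0.08557736]
pocket mouth t [[0.4983, 0.2522, 0.014]]
pocket s [[0.4979, 0.2539, 0.014]]
vrest t [[0.5297, -0.1956, 0.01], [0.531, -0.2865, 0.01], [0.381, -0.2913, 0.01], [0.3772, -0.2004, 0.01]]
[ 0.45471638 -0.24344234  0.01      ] [0.09090094 0.15003879 0.09097765]
vrest s [[0.5307, -0.2849, 0.01], [0.5276, -0.19, 0.01], [0.3794, -0.1974, 0.01]]
[ 0.45505696 -0.2411141   0.01      ] [0.09487909 0.14835477]
rack t [[0.522, 0.0253, 0.006], [0.5365, -0.0401, 0.006], [0.3919, -0.0744, 0.006], [0.3768, -0.0087, 0.006]]
[ 0.4567999  -0.02448556  0.006     ] [0.06698015 0.14856477 0.0673727 ]
head t [[0.5501, -0.0038, 0.05]]
tail t [[0.3979, -0.0392, 0.04]]
dropper,jar,compact [[0.6849, 0.2911, 0.0], [0.678, -0.3311, 0.045], [0.4894, -0.4826, 0.018]]
```

```bash
cat >> h.py <<'E'
def togo(target,yaw=None,o=None):
    """cm/deg in tool axes to reach TCP target (tool z down), yaw = angle of tool y in world (deg)"""
    o=o or r.get_obs(); R=Ro.from_rotvec(o['orientation'])
    d=R.inv().apply(np.array(target)-o['tcp_pos'])*100
    y=R.apply([0,1,0]); cur=np.degrees(np.arctan2(y[1],y[0]))
    if yaw is None: yaw=cur
    yaw=cur+(yaw-cur+90)%180-90
    c,s=np.cos(np.radians(yaw)),np.sin(np.radians(yaw))
    Rt=Ro.from_matrix(np.c_[[s,-c,0],[c,s,0],[0,0,-1]]) # x = y × z
    dr=np.degrees((R.inv()*Rt).as_rotvec())
    print('t',o['clock'].round(2) if hasattr(o['clock'],'round') else o['clock'],'tcp',o['tcp_pos'].round(4),'yaw',cur.round(1),'->',round(float(yaw),1),'cm',d.round(2),'deg',dr.round(2),'F',o['contact_force'].round(1),'w',round(o['grip_width'],4),'j7',o['joints'][6].round(2))
E
python3 - <<'E'
from h import *
togo([0.6844,0.0406,0.10])
o=r.get_obs(); ci=imaging.camera_info('wrist')
print(proj(ci,o['tcp_pos']), Ro.from_rotvec(o['orientation']).inv().apply(ci['xyz']-o['tcp_pos']))
E
```

```text
Traceback (most recent call last):
  File "h.py", line 29, in togo
    Rt=Ro.from_matrix(np.c_[[s,-c,0],[c,s,0],[0,0,-1]]) # x = y × z
  File "scipy/spatial/transform/_rotation.pyx", line 1143, in scipy.spatial.transform._rotation.Rotation.from_matrix
ValueError: Non-positive determinant (left-handed or null coordinate frame) in rotation matrix 0: [[ 0.93805519  0.34648587  0.        ]
 [-0.34648587  0.93805519  0.        ]
 [ 0.          0.         -1.        ]].
```

```bash
sed -i 's/\[s,-c,0\]/[-s,c,0]/' h.py
python3 - <<'E'
from h import *
togo([0.6844,0.0406,0.10])
o=r.get_obs(); ci=imaging.camera_info('wrist')
print(proj(ci,o['tcp_pos']), Ro.from_rotvec(o['orientation']).inv().apply(ci['xyz']-o['tcp_pos']))
E
```

```text
t 2.45 tcp [0.2339 0.6332 0.1928] yaw 69.7 -> 69.7 cm [-62.8  -39.98   9.28] deg [ 0. -0.  0.] F [ 0.2 -0.1 -0.4] w 0.0851 j7 -0.08
[[310.50266876 230.88291374]] [ 0.07697242 -0.00081093 -0.18133578]
```

>>> jog_arm([
  {"xyz": [-62.8,-40,6],"fingers": 0},
  {"xyz": [-62.8,-40,6],"fingers": 0},
  {"xyz": [-62.8,-40,6],"fingers": 0},
  {"xyz": [-62.8,-40,6],"fingers": 0},
  {"xyz": [-62.8,-40,6],"fingers": 0},
], grip_force=40)

```text
$.rows[0]: bad value
```

```bash
python3 -c "
from h import *
togo([0.6844,0.0406,0.10])"
```

```text
t 2.45 tcp [0.2339 0.6332 0.1928] yaw 69.7 -> 69.7 cm [-62.8  -39.98   9.28] deg [ 0. -0.  0.] F [ 0.2 -0.1 -0.4] w 0.0851 j7 -0.08
```

>>> jog_arm([
  {"delta_rot": [0,0,0],"xyz": [-3.5,-2.2,0.5],"fingers": 0.0},
  {"delta_rot": [0,0,0],"xyz": [-7,-4.4,1],"fingers": 0.0},
  {"delta_rot": [0,0,0],"xyz": [-10.5,-6.6,1.5],"fingers": 0.0},
  {"delta_rot": [0,0,0],"xyz": [-14,-8.8,2],"fingers": 0.0},
  {"delta_rot": [0,0,0],"xyz": [-17.5,-11,2.5],"fingers": 0.0},
], grip_force=40)

```text
clock: 2.87
tcp_pos: [0.3609, 0.4678, 0.1678]
orientation: [0.552, 3.092, 0.001]
contact_force: [0.2, 0.5, -0.1]
grip_width: 0.0856
```

```bash
python3 -c "
from h import *
togo([0.6844,0.0406,0.10])"
```

```text
t 2.8667 tcp [0.3609 0.4678 0.1678] yaw 69.7 -> 69.7 cm [-45.14 -28.88   6.77] deg [ 0.03  0.01 -0.  ] F [ 0.2  0.5 -0.1] w 0.0856 j7 0.22
```

>>> jog_arm([
  {"delta_rot": [0,0,0],"xyz": [-45,-28.8,3],"fingers": 0.0},
  {"delta_rot": [0,0,0],"xyz": [-45,-28.8,3],"fingers": 0.0},
  {"delta_rot": [0,0,0],"xyz": [-45,-28.8,3],"fingers": 0.0},
  {"delta_rot": [0,0,0],"xyz": [-45,-28.8,3],"fingers": 0.0},
  {"delta_rot": [0,0,0],"xyz": [-45,-28.8,3],"fingers": 0.0},
])

```text
clock: 3.28
tcp_pos: [0.4864, 0.3018, 0.1564]
orientation: [0.552, 3.092, 0.002]
contact_force: [0.1, 0.2, -0.1]
grip_width: 0.0856
```

```bash
python3 -c "
from h import *
togo([0.6844,0.0406,0.10])"
```

```text
t 3.2833 tcp [0.4864 0.3018 0.1564] yaw 69.8 -> 69.8 cm [-27.61 -17.66   5.63] deg [ 0.07  0.03 -0.  ] F [ 0.1  0.2 -0.1] w 0.0856 j7 0.61
```

```bash
python3 - <<'E'
from h import *
ci=imaging.camera_info('wrist'); im=imaging.grab_frame('wrist'); cv2.imwrite('pics/c_w.png',im)
np.savez('ci_c.npz',**ci)
c=onplane(ci,[[320,200]],.014);print(c)
print(proj(ci,[[.498,.252,.014],[.5068,.2866,.014]]))
E
```

```text
[[0.5116675  0.30474303 0.014     ]]
[[272.29934848 204.55179176]
 [303.48704994 201.43962603]]
```

View pics/c_w.png

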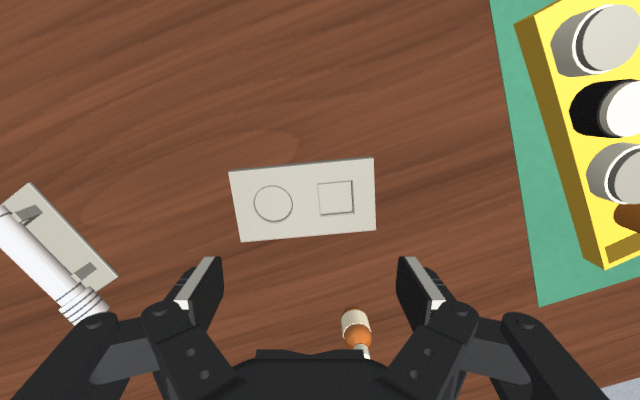

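>>> jog_arm([
  {"delta_rot": [0,0,0],"xyz": [-27.6,-17.7,3.6],"fingers": 0.0},
  {"delta_rot": [0,0,0],"xyz": [-27.6,-17.7,3.6],"fingers": 0.0},
  {"delta_rot": [0,0,0],"xyz": [-27.6,-17.7,3.6],"fingers": 0.0},
  {"delta_rot": [0,0,0],"xyz": [-27.6,-17.7,3.6],"fingers": 0.0},
  {"delta_rot": [0,0,0],"xyz": [-27.6,-17.7,3.6],"fingers": 0.0},
])

```text
clock: 3.75
tcp_pos: [0.6089, 0.135, 0.1355]
orientation: [0.569, 3.085, -0.005]
contact_force: [1.1, 0.1, -0.3]
grip_width: 0.0854
```

The wrist picture shows the plate, its round pocket at (273,203) where the calibration predicts (272,205), so the pocket position is confirmed.

```bash
python3 -c "
from h import *
togo([0.6844,0.0406,0.10],69.8)"
```

```text
t 3.75 tcp [0.6089 0.135  0.1355] yaw 69.1 -> 69.8 cm [-10.4   -6.12   3.62] deg [-0.13  0.32 -0.69] F [ 1.1  0.1 -0.3] w 0.0854 j7 0.97
```

>>> jog_arm([
  {"delta_rot": [0,0,0],"xyz": [-3.5,-2,1.2],"fingers": 0.0},
  {"delta_rot": [0,0,-0.7],"xyz": [-7,-4,2.4],"fingers": 0.0},
  {"delta_rot": [-0.1,0.3,-0.7],"xyz": [-10.4,-6.1,3.6],"fingers": 0.0},
  {"delta_rot": [-0.1,0.3,-0.7],"xyz": [-10.4,-6.1,3.6],"fingers": 0.0},
  {"delta_rot": [-0.1,0.3,-0.7],"xyz": [-10.4,-6.1,3.6],"fingers": 0.0},
])

```text
clock: 4.17
tcp_pos: [0.685, 0.0366, 0.099]
orientation: [-0.559, -3.091, 0.005]
contact_force: [-0.9, 0.4, 1.2]
grip_width: 0.085
```

```bash
python3 - <<'E'
from h import *
togo([0.6844,0.0406,0.01],69.8)
ci=imaging.camera_info('wrist'); im=imaging.grab_frame('wrist'); cv2.imwrite('pics/d_w.png',im)
print(proj(ci,[[.6844,.0406,.016],[.6844,.0406,.0]]))
for d in imaging.cut_out('wrist','lens'):
    m=d['region'].astype(np.uint8); cs,_=cv2.findContours(m,0,1); c=max(cs,key=cv2.contourArea)
    print(d['conf'],d['position'],cv2.fitEllipse(c),onplane(ci,d['position'],.013))
E
```

```text
t 4.1667 tcp [0.685  0.0366 0.099 ] yaw 69.5 -> 69.8 cm [0.19 0.38 8.89] deg [-0.17 -0.01 -0.32] F [-0.9  0.4  1.2] w 0.085 j7 1.18
[[314.35676844 193.49104477]
 [314.14294741 188.98120153]]
0.87 [289.8, 267.8] ((289.0852355957031, 271.1125793457031), (38.98733901977539, 40.96613693237305), 10.499770164489746) [[ 0.74961059 -0.00971477  0.013     ]]
0.69 [310.4, 195.1] ((314.44854736328125, 192.46202087402344), (42.27509307861328, 44.26488494873047), 173.11380004882812) [[0.6853873 0.0363571 0.013    ]]
```

View pics/d_w.png

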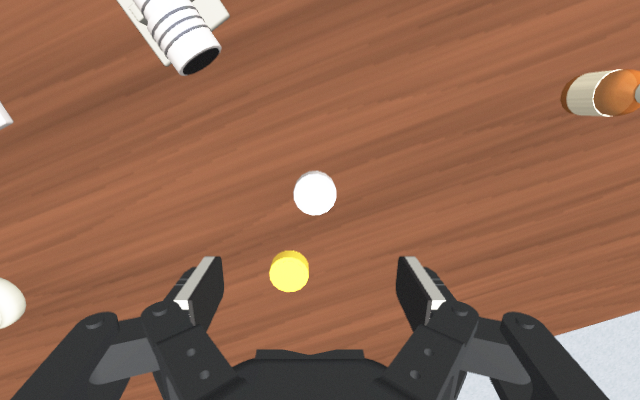

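White ring at (315,193), exactly where predicted; the yellow decoy is at (289,271). I'm descending on the white ring.

>>> jog_arm([
  {"delta_rot": [-0.2,0,-0.3],"xyz": [0.2,0.4,3],"fingers": 0.0},
  {"delta_rot": [-0.2,0,-0.3],"xyz": [0.2,0.4,5],"fingers": 0.0},
  {"delta_rot": [-0.2,0,-0.3],"xyz": [0.2,0.4,7],"fingers": 0.0},
  {"delta_rot": [-0.2,0,-0.3],"xyz": [0.2,0.4,7.5],"fingers": 0.0},
  {"delta_rot": [-0.2,0,-0.3],"xyz": [0.2,0.4,7.5],"fingers": 0.0},
])

```text
clock: 4.68
tcp_pos: [0.6818, 0.0488, 0.024]
orientation: [-0.537, -3.092, -0.006]
contact_force: [-0.4, 0.1, 0.6]
grip_width: 0.0853
```

```bash
python3 - <<'E'
from h import *
togo([0.6844,0.0406,0.008],69.8)
ci=imaging.camera_info('wrist'); im=imaging.grab_frame('wrist'); cv2.imwrite('pics/e_w.png',im)
print(proj(ci,[[.6844,.0406,.016],[.6844,.0406,.0]]))
E
```

```text
t 4.6833 tcp [0.6818 0.0488 0.024 ] yaw 70.3 -> 69.8 cm [-0.52 -0.69  1.6 ] deg [ 0.18 -0.21  0.5 ] F [-0.4  0.1  0.6] w 0.0853 j7 1.19
[[300.51055363 233.31272085]
 [301.05188446 224.70172573]]
```

View pics/e_w.png

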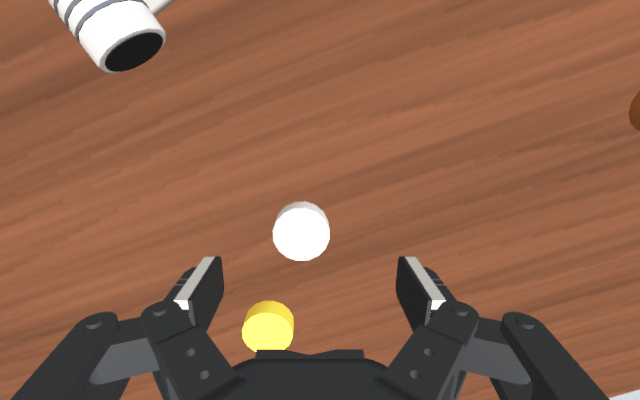

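```bash
python3 - <<'E'
from h import *
togo([0.6844,0.0406,0.009],69.8)
E
```

```text
t 4.7333 tcp [0.6832 0.0483 0.0255] yaw 70.3 -> 69.8 cm [-0.38 -0.69  1.64] deg [ 0.23 -0.07  0.46] F [ 0.3 -0.8  0.2] w 0.0854 j7 1.19
```

>>> jog_arm([
  {"delta_rot": [0.1,0,0.5],"xyz": [-0.4,-0.7,0.2],"fingers": 0.0},
  {"delta_rot": [0.1,0,0.5],"xyz": [-0.4,-0.7,0.6],"fingers": 0.0},
  {"delta_rot": [0.1,0,0.5],"xyz": [-0.4,-0.7,1.0],"fingers": 0.0},
  {"delta_rot": [0.1,0,0.5],"xyz": [-0.4,-0.7,1.0],"fingers": 0.0},
  {"delta_rot": [0.1,0,0.5],"xyz": [-0.4,-0.7,1.0],"fingers": 0.0},
])

```text
clock: 5.15
tcp_pos: [0.6845, 0.0404, 0.0155]
orientation: [-0.552, -3.092, -0.004]
contact_force: [0.1, 0.2, -0.6]
grip_width: 0.0852
```

```bash
python3 - <<'E'
from h import *
for i in range(3):
    togo([0.6844,0.0406,0.009],69.8); im=imaging.grab_frame('wrist')
togo([0.6844,0.0406,0.009],69.8)
E
```

```text
t 5.15 tcp [0.6845 0.0404 0.0155] yaw 69.8 -> 69.8 cm [0.02 0.02 0.65] deg [ 0.14 -0.08 -0.05] F [ 0.1  0.2 -0.6] w 0.0852 j7 1.2
t 5.2 tcp [0.6846 0.0404 0.0156] yaw 69.8 -> 69.8 cm [0.03 0.01 0.66] deg [ 0.14 -0.07 -0.04] F [-0.3  0.3  0.7] w 0.0854 j7 1.2
t 5.25 tcp [0.6847 0.0404 0.0156] yaw 69.8 -> 69.8 cm [0.03 0.01 0.66] deg [ 0.15 -0.06 -0.05] F [-0.3  0.5  0.7] w 0.0849 j7 1.2
t 5.3 tcp [0.6847 0.0404 0.0157] yaw 69.8 -> 69.8 cm [0.03 0.   0.67] deg [ 0.15 -0.06 -0.04] F [ 0.6 -0.2 -0.1] w 0.0853 j7 1.2
```

>>> jog_arm([
  {"delta_rot": [0.1,0,0],"xyz": [0,0,0.5],"fingers": 0.0},
  {"delta_rot": [0.1,0,0],"xyz": [0,0,0.9],"fingers": 0.2},
  {"delta_rot": [0.1,0,0],"xyz": [0,0,0.9],"fingers": 0.4},
  {"delta_rot": [0.1,0,0],"xyz": [0,0,0.9],"fingers": 0.5},
  {"delta_rot": [0.1,0,0],"xyz": [0,0,0.9],"fingers": 0.6},
], grip_force=30)

```text
clock: 5.72
tcp_pos: [0.6846, 0.0404, 0.0065]
orientation: [-0.552, -3.092, -0.001]
contact_force: [-0.1, 0.0, 0.5]
grip_width: 0.0387
```

>>> jog_arm([
  {"delta_rot": [0,0,0],"xyz": [0,0,0],"fingers": 0.6},
  {"delta_rot": [0,0,0],"xyz": [0,0,0],"fingers": 0.7},
  {"delta_rot": [0,0,0],"xyz": [0,0,0],"fingers": 0.8},
  {"delta_rot": [0,0,0],"xyz": [0,0,0],"fingers": 0.8},
  {"delta_rot": [0,0,0],"xyz": [0,0,0],"fingers": 0.8},
])

```text
clock: 6.13
tcp_pos: [0.6847, 0.0405, 0.0066]
orientation: [-0.552, -3.092, -0.001]
contact_force: [0.5, 0.3, 0.3]
grip_width: 0.0169
```

```bash
python3 - <<'E'
from h import *
im=imaging.grab_frame('wrist');cv2.imwrite('pics/f_w.png',im)
togo([0.6844,0.0406,0.09],69.8)
E
```

```text
t 6.1833 tcp [0.6847 0.0405 0.0066] yaw 69.8 -> 69.8 cm [ 0.04  0.01 -8.34] deg [ 0.04 -0.06 -0.04] F [-1.2 -1.   0.3] w 0.0171 j7 1.2
```

View pics/f_w.png

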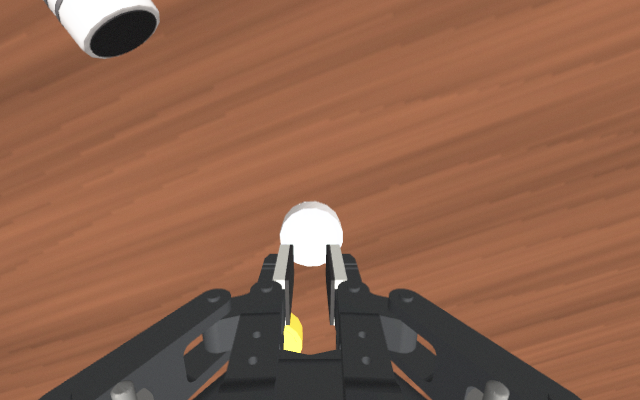

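```bash
python3 - <<'E'
from h import *
o=r.get_obs(); ci=imaging.camera_info('wrist'); R=Ro.from_rotvec(o['orientation'])
for x in (11,0,-11):
  for h in (0,10,20,30): print(x,h,proj(ci,o['tcp_pos']+R.apply(np.array([[x,-8.5,-h],[x,8.5,-h]])/1000)).round(0).tolist())
im=cv2.imread('pics/f_w.png'); crop(im,(312,260),130,110,6,'pics/f2.png')
E
```

```text
11 0 [[297.0, 215.0], [324.0, 215.0]]
11 10 [[297.0, 221.0], [325.0, 221.0]]
11 20 [[296.0, 227.0], [325.0, 227.0]]
11 30 [[295.0, 234.0], [326.0, 234.0]]
0 0 [[298.0, 231.0], [324.0, 231.0]]
0 10 [[297.0, 237.0], [324.0, 237.0]]
0 20 [[296.0, 244.0], [325.0, 244.0]]
0 30 [[296.0, 252.0], [326.0, 252.0]]
-11 0 [[298.0, 246.0], [323.0, 246.0]]
-11 10 [[297.0, 253.0], [324.0, 253.0]]
-11 20 [[297.0, 261.0], [325.0, 261.0]]
-11 30 [[296.0, 269.0], [326.0, 269.0]]
```

View pics/f2.png

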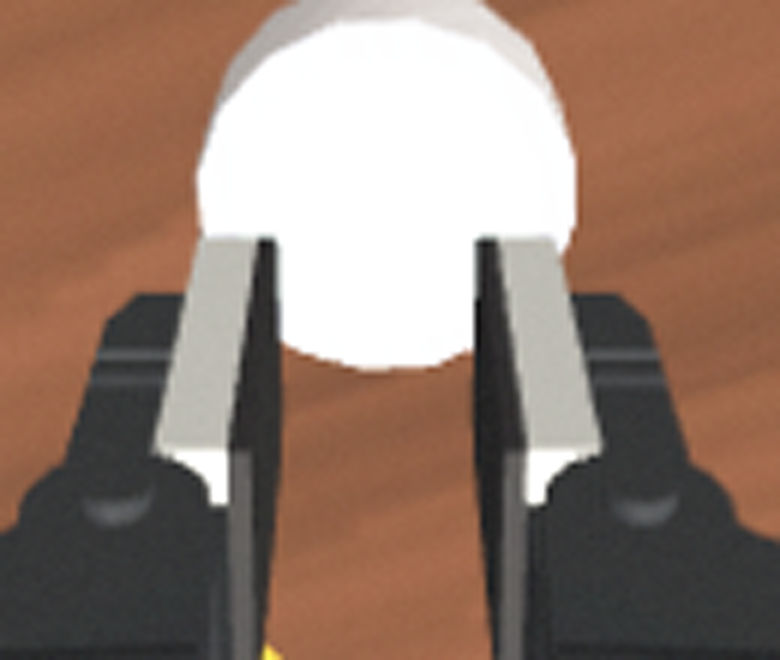

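The fingers closed to 17 mm with no ring between them. In the picture the pad tips are in front of the ring's top instead of beside it. I'll check the real tip height from the fixed cameras.

```bash
python3 - <<'E'
from h import *
o=r.get_obs()
s=imaging.grab_frame('scene'); t=imaging.grab_frame('top'); cs=imaging.camera_info('scene'); ct=imaging.camera_info('top')
R=Ro.from_rotvec(o['orientation'])
print(crop(s,(310,235),110,120,5,'pics/g_s.png'),crop(t,(274,160),110,110,5,'pics/g_t.png'))
print(o['tcp_pos'],o['grip_width'])
for h in (0,20,40,60): print(h,proj(cs,o['tcp_pos']+R.apply([0,0,-h/1000])),proj(ct,o['tcp_pos']+R.apply([0,0,-h/1000])))
ci=imaging.camera_info('wrist'); print((R.inv()*Ro.from_rotvec(ci['attitude'])).as_matrix().round(3))
E
```

```text
(255, 175) (219, 105)
[0.68470187 0.04047022 0.00657152] 0.017066484690590276
0 [[298.12709919 271.32675901]] [[273.86792809 151.23304909]]
20 [[297.70518703 266.39718531]] [[272.98801678 149.60901082]]
40 [[297.27054391 261.31740044]] [[272.07521464 147.92421115]]
60 [[296.82258918 256.08048402]] [[271.12764687 146.17518342]]
[[ 0.001 -0.954 -0.301]
 [ 1.     0.001  0.   ]
 [-0.    -0.301  0.954]]
```

View pics/g_s.png

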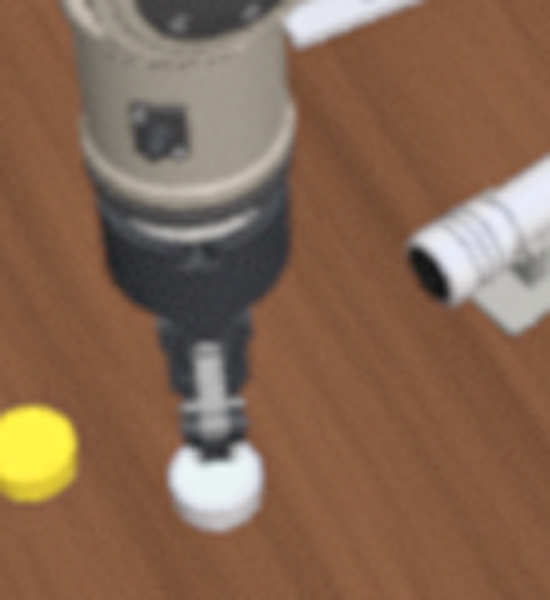

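View pics/g_t.png

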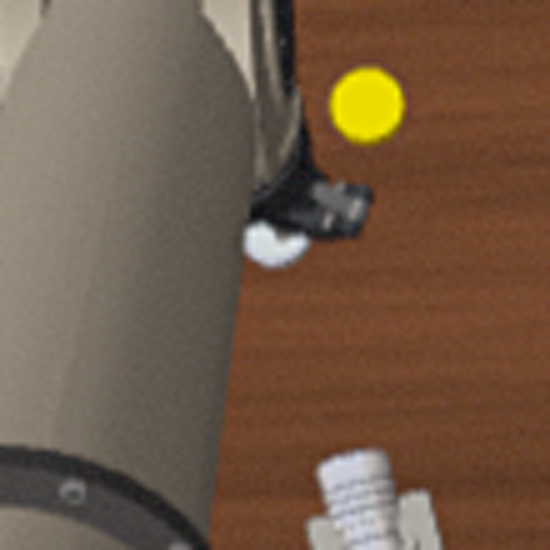

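```bash
python3 - <<'E'
from h import *
o=r.get_obs(); R=Ro.from_rotvec(o['orientation']); cs=imaging.camera_info('scene')
for y in (8.5,14):
  for h in (0,20,30,40,50): print(y,h,proj(cs,o['tcp_pos']+R.apply(np.array([[11,y,-h],[-11,y,-h]])/1000)).round(1).tolist())
s=imaging.grab_frame('scene'); print(crop(s,(298,262),50,40,14,'pics/g2.png'))
E
```

```text
8.5 0 [[303.3, 274.0], [293.6, 275.0]]
8.5 20 [[302.9, 269.1], [293.1, 270.1]]
8.5 30 [[302.8, 266.5], [292.9, 267.6]]
8.5 40 [[302.6, 264.0], [292.6, 265.1]]
8.5 50 [[302.4, 261.4], [292.3, 262.5]]
14 0 [[303.5, 276.0], [293.8, 277.1]]
14 20 [[303.2, 271.1], [293.3, 272.2]]
14 30 [[303.0, 268.6], [293.0, 269.7]]
14 40 [[302.8, 266.1], [292.8, 267.2]]
14 50 [[302.6, 263.5], [292.5, 264.6]]
(273, 242)
```

View pics/g2.png

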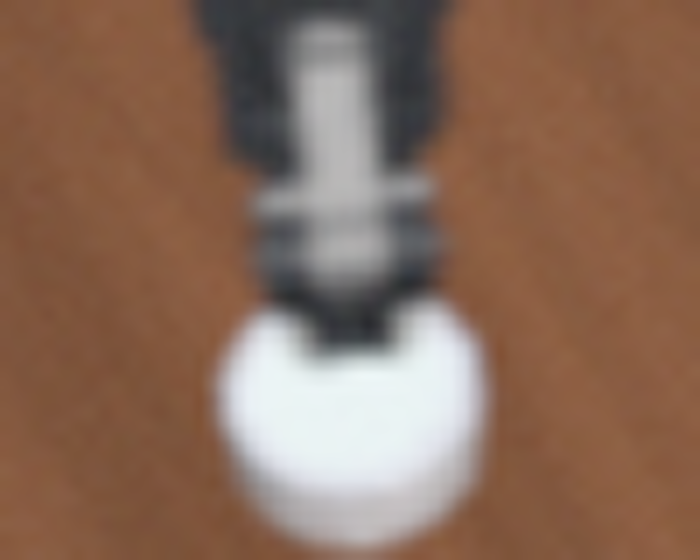

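The tips sit about 30 to 40 mm behind the reported TCP: wrist and scene pictures agree, and the ring was never touched. I'll open to about 51 mm and come down in small steps watching the force, so the table gives the true tip height.

>>> jog_arm([
  {"delta_rot": [0,0,0],"xyz": [0,0,0],"fingers": 0.4},
  {"delta_rot": [0,0,0],"xyz": [0,0,0],"fingers": 0.4},
  {"delta_rot": [0,0,0],"xyz": [0,0,0.3],"fingers": 0.4},
  {"delta_rot": [0,0,0],"xyz": [0,0,0.7],"fingers": 0.4},
  {"delta_rot": [0,0,0],"xyz": [0,0,1.0],"fingers": 0.4},
])

```text
clock: 6.75
tcp_pos: [0.6844, 0.0405, -0.0041]
orientation: [-0.552, -3.091, -0.001]
contact_force: [0.2, 0.1, -1.0]
grip_width: 0.0513
```

>>> jog_arm([
  {"delta_rot": [0,0,0],"xyz": [0,0,0.2],"fingers": 0.4},
  {"delta_rot": [0,0,0],"xyz": [0,0,0.4],"fingers": 0.4},
  {"delta_rot": [0,0,0],"xyz": [0,0,0.5],"fingers": 0.4},
  {"delta_rot": [0,0,0],"xyz": [0,0,0.6],"fingers": 0.4},
  {"delta_rot": [0,0,0],"xyz": [0,0,0.6],"fingers": 0.4},
])

```text
clock: 7.17
tcp_pos: [0.6843, 0.0404, -0.0103]
orientation: [-0.552, -3.091, -0.001]
contact_force: [-1.3, 0.2, -0.5]
grip_width: 0.0513
```

```bash
python3 - <<'E'
from h import *
im=imaging.grab_frame('wrist');crop(im,(310,250),160,120,5,'pics/i_w.png')
togo([0.6844,0.0406,0.0],69.8)
E
```

```text
t 7.2167 tcp [ 0.6844  0.0404 -0.0101] yaw 69.8 -> 69.8 cm [ 0.01  0.02 -1.01] deg [ 0.02 -0.09 -0.04] F [0.6 1.  0.2] w 0.0512 j7 1.2
```

View pics/i_w.png

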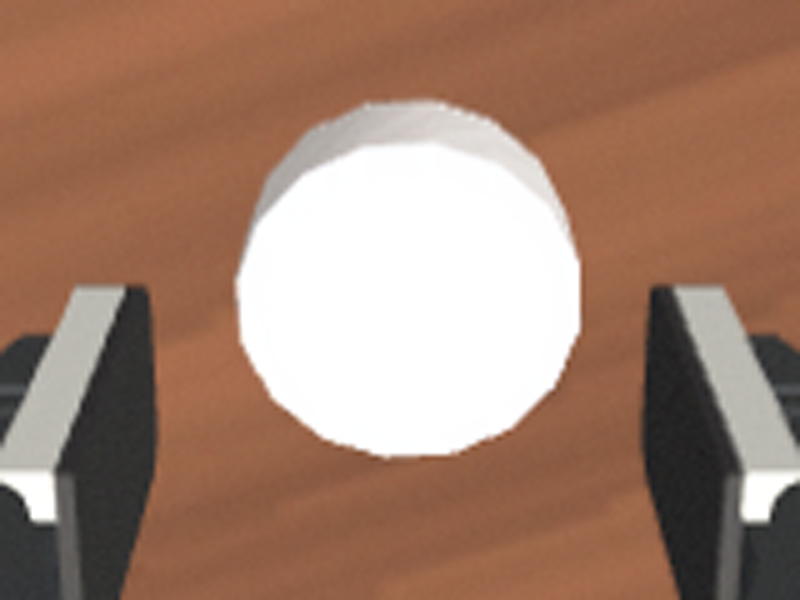

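>>> jog_arm([
  {"delta_rot": [0,0,0],"xyz": [0,0,0.3],"fingers": 0.4},
  {"delta_rot": [0,0,0],"xyz": [0,0,0.6],"fingers": 0.4},
  {"delta_rot": [0,0,0],"xyz": [0,0,0.9],"fingers": 0.4},
  {"delta_rot": [0,0,0],"xyz": [0,0,1.1],"fingers": 0.4},
  {"delta_rot": [0,0,0],"xyz": [0,0,1.2],"fingers": 0.4},
])

```text
clock: 7.63
tcp_pos: [0.684, 0.0405, -0.0227]
orientation: [-0.551, -3.091, -0.001]
contact_force: [-0.7, 0.3, -0.3]
grip_width: 0.0513
```

```bash
python3 - <<'E'
from h import *
im=imaging.grab_frame('wrist');crop(im,(310,250),160,120,5,'pics/j_w.png')
s=imaging.grab_frame('scene');crop(s,(298,260),60,50,12,'pics/j_s.png')
togo([0.6844,0.0406,0.0],69.8)
E
```

```text
t 7.7333 tcp [ 0.6841  0.0404 -0.0225] yaw 69.8 -> 69.8 cm [-0.01  0.03 -2.25] deg [ 0.01 -0.12 -0.04] F [ 0.1 -0.2  0.7] w 0.051 j7 1.2
```

View pics/j_w.png

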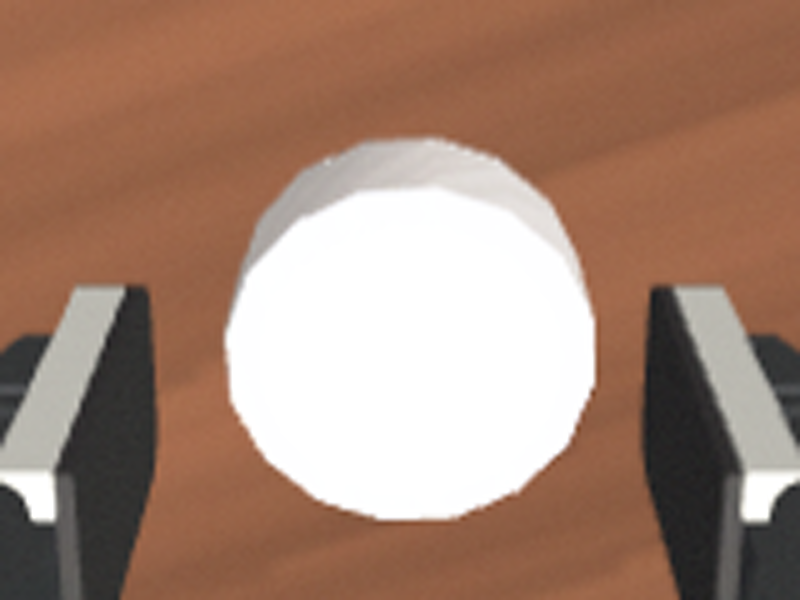

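View pics/j_s.png

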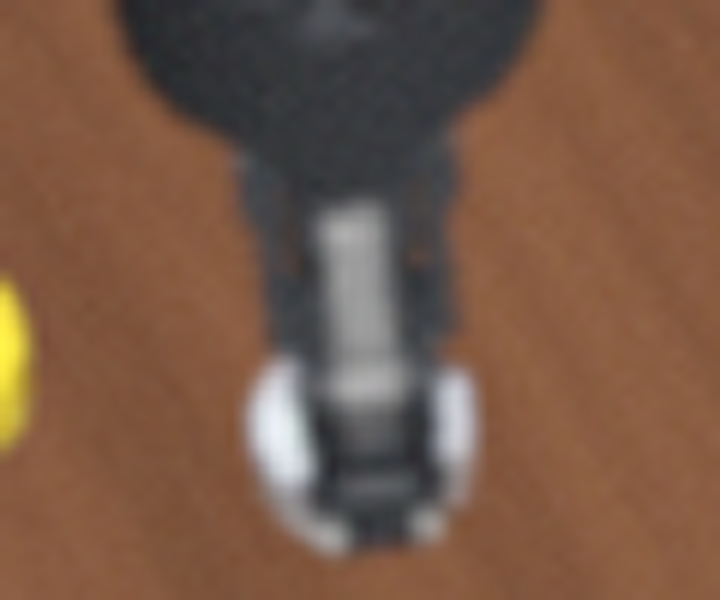

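>>> jog_arm([
  {"delta_rot": [0,0,0],"xyz": [0,0,0.1],"fingers": 0.4},
  {"delta_rot": [0,0,0],"xyz": [0,0,0.2],"fingers": 0.4},
  {"delta_rot": [0,0,0],"xyz": [0,0,0.3],"fingers": 0.4},
  {"delta_rot": [0,0,0],"xyz": [0,0,0.4],"fingers": 0.4},
  {"delta_rot": [0,0,0],"xyz": [0,0,0.5],"fingers": 0.4},
])

```text
clock: 8.15
tcp_pos: [0.6842, 0.0404, -0.0276]
orientation: [-0.552, -3.091, -0.001]
contact_force: [-0.3, -0.4, -0.2]
grip_width: 0.0512
```

>>> jog_arm([
  {"delta_rot": [0,0,0],"xyz": [0,0,0.1],"fingers": 0.4},
  {"delta_rot": [0,0,0],"xyz": [0,0,0.2],"fingers": 0.4},
  {"delta_rot": [0,0,0],"xyz": [0,0,0.3],"fingers": 0.4},
  {"delta_rot": [0,0,0],"xyz": [0,0,0.3],"fingers": 0.4},
  {"delta_rot": [0,0,0],"xyz": [0,0,0.3],"fingers": 0.4},
])

```text
clock: 8.57
tcp_pos: [0.6841, 0.0405, -0.0306]
orientation: [-0.552, -3.091, -0.001]
contact_force: [1.1, 0.3, 0.1]
grip_width: 0.0511
```

>>> jog_arm([
  {"delta_rot": [0,0,0],"xyz": [0,0,0.1],"fingers": 0.4},
  {"delta_rot": [0,0,0],"xyz": [0,0,0.2],"fingers": 0.4},
  {"delta_rot": [0,0,0],"xyz": [0,0,0.3],"fingers": 0.4},
  {"delta_rot": [0,0,0],"xyz": [0,0,0.3],"fingers": 0.4},
  {"delta_rot": [0,0,0],"xyz": [0,0,0.3],"fingers": 0.4},
])

```text
clock: 8.98
tcp_pos: [0.684, 0.0405, -0.0337]
orientation: [-0.552, -3.091, -0.001]
contact_force: [-0.2, 0.0, 0.0]
grip_width: 0.0513
```

>>> jog_arm([
  {"delta_rot": [0,0,0],"xyz": [0,0,0.1],"fingers": 0.4},
  {"delta_rot": [0,0,0],"xyz": [0,0,0.2],"fingers": 0.4},
  {"delta_rot": [0,0,0],"xyz": [0,0,0.2],"fingers": 0.4},
  {"delta_rot": [0,0,0],"xyz": [0,0,0.2],"fingers": 0.4},
  {"delta_rot": [0,0,0],"xyz": [0,0,0.2],"fingers": 0.4},
])

```text
clock: 9.4
tcp_pos: [0.684, 0.0404, -0.0357]
orientation: [-0.552, -3.09, -0.001]
contact_force: [0.5, 0.6, -0.6]
grip_width: 0.0514
```

```bash
python3 - <<'E'
from h import *
im=imaging.grab_frame('wrist');crop(im,(310,250),160,120,5,'pics/k_w.png')
togo([0.6844,0.0406,0.0],69.8)
E
```

```text
t 9.45 tcp [ 0.684   0.0405 -0.0357] yaw 69.8 -> 69.8 cm [-0.02  0.03 -3.57] deg [ 0.01 -0.13 -0.04] F [ 0.3  0.1 -0.3] w 0.0508 j7 1.2
```

View pics/k_w.png

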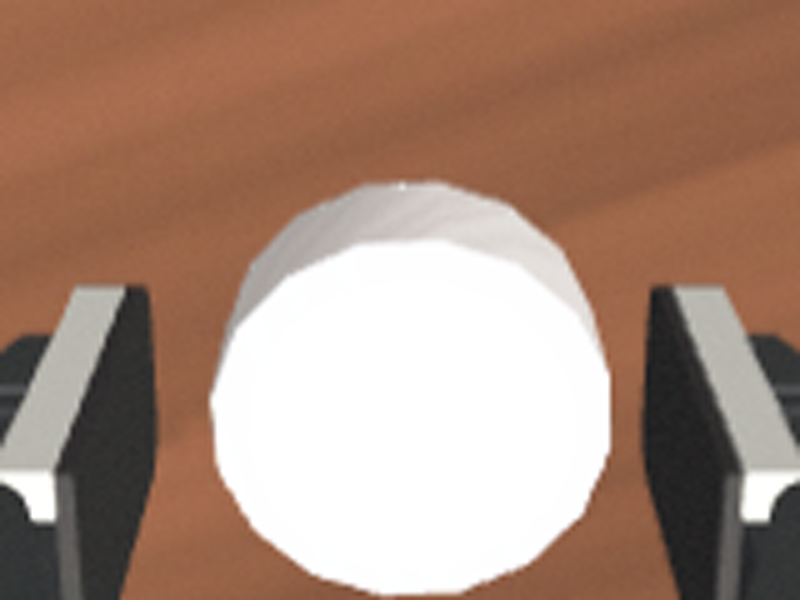

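>>> jog_arm([
  {"delta_rot": [0,0,0],"xyz": [0,0,0.1],"fingers": 0.4},
  {"delta_rot": [0,0,0],"xyz": [0,0,0.2],"fingers": 0.4},
  {"delta_rot": [0,0,0],"xyz": [0,0,0.3],"fingers": 0.4},
  {"delta_rot": [0,0,0],"xyz": [0,0,0.3],"fingers": 0.4},
  {"delta_rot": [0,0,0],"xyz": [0,0,0.3],"fingers": 0.4},
])

```text
clock: 9.87
tcp_pos: [0.6839, 0.0404, -0.0389]
orientation: [-0.552, -3.09, -0.001]
contact_force: [-0.6, 0.9, -0.3]
grip_width: 0.0514
```

>>> jog_arm([
  {"delta_rot": [0,0,0],"xyz": [0,0,0.1],"fingers": 0.4},
  {"delta_rot": [0,0,0],"xyz": [0,0,0.2],"fingers": 0.4},
  {"delta_rot": [0,0,0],"xyz": [0,0,0.2],"fingers": 0.4},
  {"delta_rot": [0,0,0],"xyz": [0,0,0.2],"fingers": 0.4},
  {"delta_rot": [0,0,0],"xyz": [0,0,0.2],"fingers": 0.4},
])

```text
clock: 10.28
tcp_pos: [0.6839, 0.0405, -0.0409]
orientation: [-0.551, -3.09, -0.001]
contact_force: [-0.0, -1.0, -0.3]
grip_width: 0.0508
```

>>> jog_arm([
  {"delta_rot": [0,0,0],"xyz": [0,0,0.1],"fingers": 0.4},
  {"delta_rot": [0,0,0],"xyz": [0,0,0.2],"fingers": 0.4},
  {"delta_rot": [0,0,0],"xyz": [0,0,0.2],"fingers": 0.4},
  {"delta_rot": [0,0,0],"xyz": [0,0,0.2],"fingers": 0.4},
  {"delta_rot": [0,0,0],"xyz": [0,0,0.2],"fingers": 0.4},
])

```text
clock: 10.7
tcp_pos: [0.6842, 0.0404, -0.0416]
orientation: [-0.552, -3.091, -0.001]
contact_force: [-3.8, -0.0, 9.3]
grip_width: 0.0514
```

>>> jog_arm([
  {"delta_rot": [0,0,0],"xyz": [0,0,0.1],"fingers": 0.4},
  {"delta_rot": [0,0,0],"xyz": [0,0,0.2],"fingers": 0.4},
  {"delta_rot": [0,0,0],"xyz": [0,0,0.2],"fingers": 0.4},
  {"delta_rot": [0,0,0],"xyz": [0,0,0.2],"fingers": 0.4},
  {"delta_rot": [0,0,0],"xyz": [0,0,0.2],"fingers": 0.4},
])

```text
clock: 11.12
tcp_pos: [0.6842, 0.0405, -0.0416]
orientation: [-0.552, -3.09, -0.002]
contact_force: [-5.7, -0.2, 16.1]
grip_width: 0.051
```

```bash
python3 - <<'E'
from h import *
im=imaging.grab_frame('wrist');crop(im,(310,250),160,120,5,'pics/l_w.png')
s=imaging.grab_frame('scene');crop(s,(298,260),60,50,12,'pics/l_s.png')
togo([0.6844,0.0406,0.0],69.8)
E
```

```text
t 11.2167 tcp [ 0.6842  0.0405 -0.0417] yaw 69.8 -> 69.8 cm [-0.01  0.02 -4.17] deg [ 0.04 -0.15 -0.05] F [-6.7 -0.4 14.6] w 0.0511 j7 1.21
```

View pics/l_w.png

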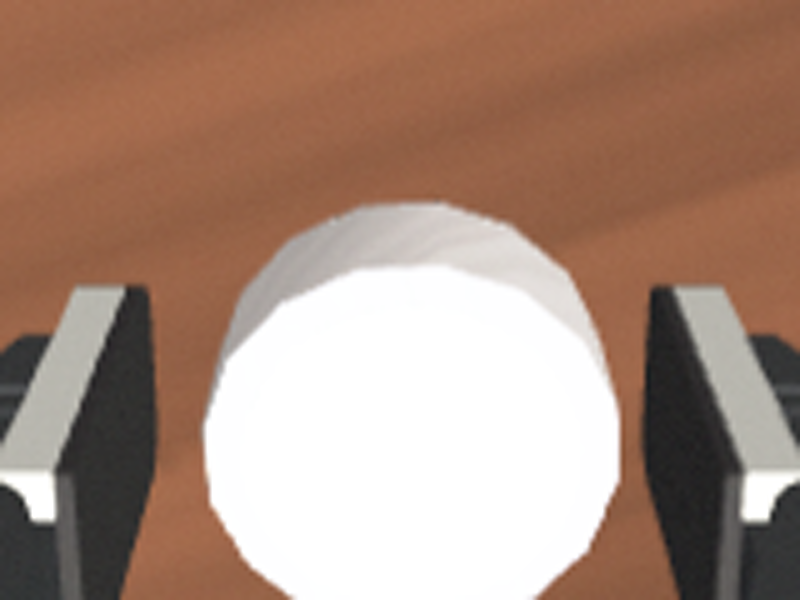

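View pics/l_s.png

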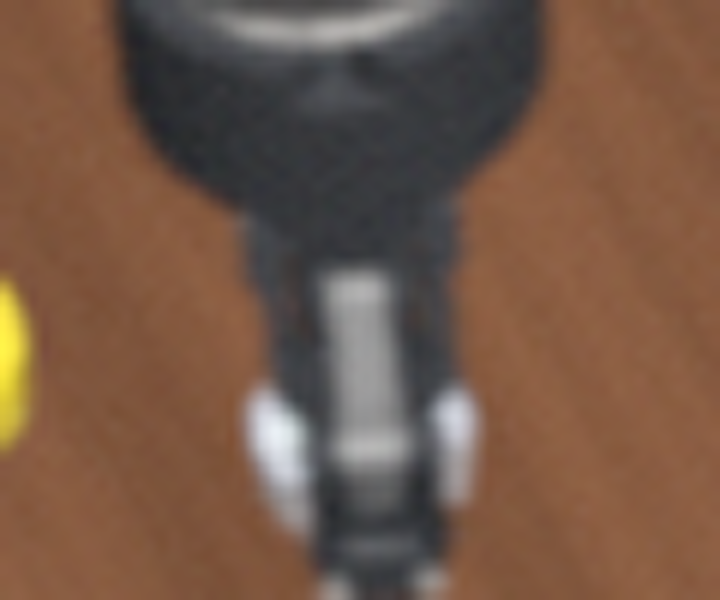

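The tips touch the table at a reported TCP z of -0.0417, so they stand about 41.6 mm behind the TCP at this opening. I'll raise 8.5 mm and grip the upper part of the ring.

>>> jog_arm([
  {"delta_rot": [0,0,0],"xyz": [0,0,-0.4],"fingers": 0.4},
  {"delta_rot": [0,0,0],"xyz": [0,0,-0.85],"fingers": 0.4},
  {"delta_rot": [0,0,0],"xyz": [0,0,-0.85],"fingers": 0.45},
  {"delta_rot": [0,0,0],"xyz": [0,0,-0.85],"fingers": 0.5},
  {"delta_rot": [0,0,0],"xyz": [0,0,-0.85],"fingers": 0.6},
], grip_force=30)

```text
clock: 11.63
tcp_pos: [0.6844, 0.0405, -0.0329]
orientation: [-0.552, -3.091, -0.002]
contact_force: [-0.4, 1.2, 3.4]
grip_width: 0.0382
```

>>> jog_arm([
  {"delta_rot": [0,0,0],"xyz": [0,0,0],"fingers": 0.7},
  {"delta_rot": [0,0,0],"xyz": [0,0,0],"fingers": 0.7},
  {"delta_rot": [0,0,0],"xyz": [0,0,0],"fingers": 0.7},
  {"delta_rot": [0,0,0],"xyz": [0,0,0],"fingers": 0.7},
  {"delta_rot": [0,0,0],"xyz": [0,0,0],"fingers": 0.7},
])

```text
clock: 12.05
tcp_pos: [0.6844, 0.0405, -0.0328]
orientation: [-0.552, -3.091, -0.002]
contact_force: [-1.7, 0.3, 3.9]
grip_width: 0.038
```

```bash
python3 - <<'E'
from h import *
im=imaging.grab_frame('wrist');crop(im,(310,250),160,120,5,'pics/m_w.png')
togo([0.6844,0.0406,0.0],69.8)
E
```

```text
t 12.1 tcp [ 0.6844  0.0406 -0.0329] yaw 69.8 -> 69.8 cm [ 0.01  0.01 -3.29] deg [ 0.05 -0.14 -0.04] F [-1.3 -0.   5.2] w 0.0381 j7 1.2
```

View pics/m_w.png

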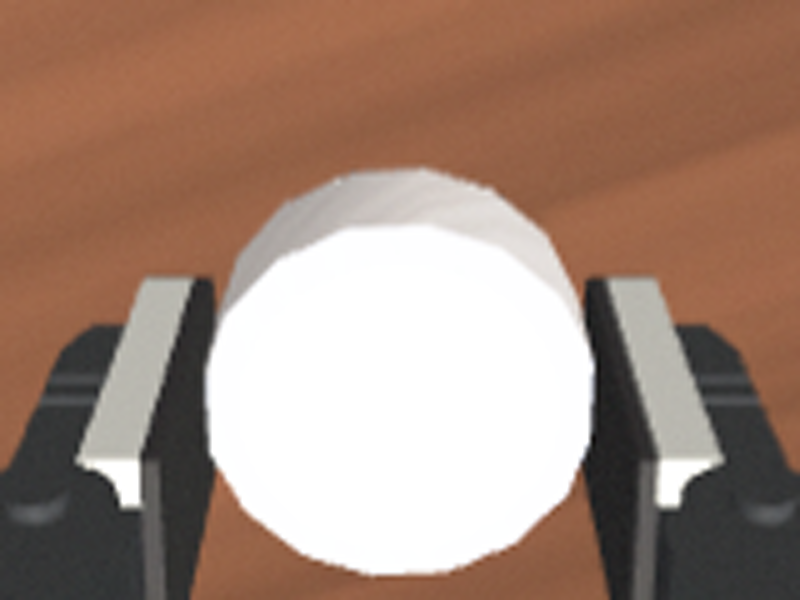

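>>> jog_arm([
  {"delta_rot": [0,0,0],"xyz": [0,0,-1],"fingers": 0.7},
  {"delta_rot": [0,0,0],"xyz": [0,0,-3],"fingers": 0.7},
  {"delta_rot": [0,0,0],"xyz": [0,0,-5],"fingers": 0.7},
  {"delta_rot": [0,0,0],"xyz": [0,0,-6],"fingers": 0.7},
  {"delta_rot": [0,0,0],"xyz": [0,0,-6],"fingers": 0.7},
])

```text
clock: 12.52
tcp_pos: [0.6866, 0.0404, 0.03]
orientation: [0.552, 3.09, 0.004]
contact_force: [0.6, 0.2, 0.1]
grip_width: 0.0386
```

```bash
python3 - <<'E'
from h import *
imaging.grab_frame('wrist')
togo([0.4981,0.2523,0.03],69.8)
E
```

```text
t 12.5667 tcp [0.6854 0.0404 0.0283] yaw 69.7 -> 69.8 cm [24.91 13.39 -0.14] deg [ 0.11 -0.01 -0.05] F [-1.7  0.2 -0.7] w 0.0384 j7 1.19
```

>>> jog_arm([
  {"delta_rot": [0,0,0],"xyz": [3,1.6,-0.5],"fingers": 0.7},
  {"delta_rot": [0,0,0],"xyz": [6,3.2,-0.5],"fingers": 0.7},
  {"delta_rot": [0,0,0],"xyz": [9,4.8,-0.5],"fingers": 0.7},
  {"delta_rot": [0,0,0],"xyz": [12,6.5,-0.5],"fingers": 0.7},
  {"delta_rot": [0,0,0],"xyz": [15,8,-0.5],"fingers": 0.7},
])

```text
clock: 12.98
tcp_pos: [0.5702, 0.1685, 0.0321]
orientation: [-0.551, -3.091, -0.002]
contact_force: [0.8, 1.7, -0.3]
grip_width: 0.0385
```

```bash
python3 - <<'E'
from h import *
togo([0.4981,0.2523,0.03],69.8)
E
```

```text
t 12.9833 tcp [0.5702 0.1685 0.0321] yaw 69.8 -> 69.8 cm [9.66 5.36 0.24] deg [ 0.05 -0.1  -0.03] F [ 0.8  1.7 -0.3] w 0.0385 j7 0.95
```

>>> jog_arm([
  {"delta_rot": [0,0,0],"xyz": [3,1.7,0.2],"fingers": 0.7},
  {"delta_rot": [0,0,0],"xyz": [6,3.4,0.2],"fingers": 0.7},
  {"delta_rot": [0,0,0],"xyz": [8.5,4.7,0.2],"fingers": 0.7},
  {"delta_rot": [0,0,0],"xyz": [9.65,5.35,0.2],"fingers": 0.7},
  {"delta_rot": [0,0,0],"xyz": [9.65,5.35,0.2],"fingers": 0.7},
])

```text
clock: 13.4
tcp_pos: [0.4948, 0.2552, 0.0292]
orientation: [-0.542, -3.09, -0.001]
contact_force: [-0.6, 0.0, -0.8]
grip_width: 0.0384
```

```bash
python3 - <<'E'
from h import *
imaging.grab_frame('wrist'); togo([0.4981,0.2523,0.03],69.8)
ci=imaging.camera_info('wrist'); im=imaging.grab_frame('wrist'); cv2.imwrite('pics/n_w.png',im)
print(proj(ci,[[.4981,.2523,.014],[.5068,.2866,.014]]))
Pc=np.array([.5068,.2866]); u=np.array([.244,.97]); v=np.array([-.97,.244])
print(proj(ci,[np.r_[Pc+a*.08*u+b*.0425*v,.014] for a,b in((-1,-1),(-1,1),(1,1),(1,-1))]).round(1).tolist())
togo([0.4981,0.2523,-.0248],69.8)
E
```

```text
t 13.45 tcp [0.4969 0.253  0.0296] yaw 69.9 -> 69.8 cm [-0.14 -0.02 -0.04] deg [-0.01 -0.16  0.15] F [ 0.8 -0.4 -0.5] w 0.0384 j7 0.76
[[310.1162265  224.14723694]
 [360.1640279  219.40907041]]
[[257.1, 282.1], [237.4, 171.7], [478.2, 147.3], [470.7, 262.4]]
t 13.5 tcp [0.4982 0.2514 0.0298] yaw 69.8 -> 69.8 cm [0.03 0.08 5.46] deg [-0.02 -0.1  -0.01] F [ 0.3 -0.3 -1. ] w 0.0384 j7 0.76
```

View pics/n_w.png

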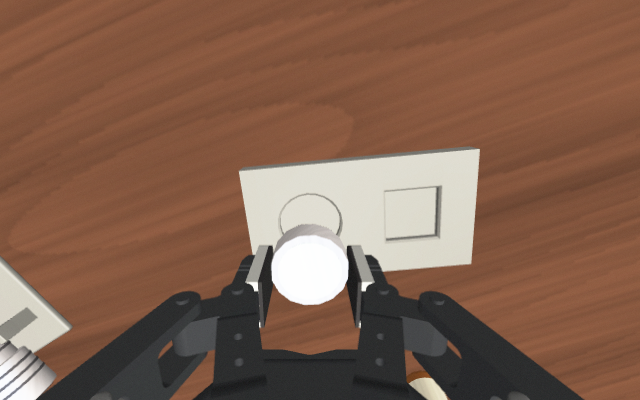

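```bash
python3 - <<'E'
from h import *
o=r.get_obs(); ci=imaging.camera_info('wrist'); im=imaging.grab_frame('wrist')
print(crop(im,(345,215),160,120,5,'pics/o_w.png'))
a=np.radians(np.arange(0,360,5))
for rad in(.0215,):
  P=proj(ci,np.c_[.4981+rad*np.cos(a),.2523+rad*np.sin(a),0*a+.014])
im2=im.copy(); big=cv2.resize(im[155:275,265:425],None,fx=5,fy=5,interpolation=cv2.INTER_CUBIC)
for p in P: cv2.circle(big,tuple(int(v) for v in ((p-[265,155]+.5)*5-.5)),2,(0,0,255),-1)
Pc=np.array([.5068,.2866]); u=np.array([.244,.97]); v=np.array([-.97,.244])
Q=proj(ci,[np.r_[Pc+a*.08*u+b*.0425*v,.014] for a,b in((-1,-1),(-1,1),(1,1),(1,-1))])
cv2.polylines(big,[np.int32((Q-[265,155]+.5)*5)],True,(255,0,0),1)
cv2.imwrite('pics/o2.png',big)
togo([0.4981,0.2523,-.0248],69.8,o)
E
```

```text
(265, 155)
t 13.5 tcp [0.4982 0.2514 0.0298] yaw 69.8 -> 69.8 cm [0.03 0.08 5.46] deg [-0.02 -0.1  -0.01] F [ 0.3 -0.3 -1. ] w 0.0384 j7 0.76
```

View pics/o2.png

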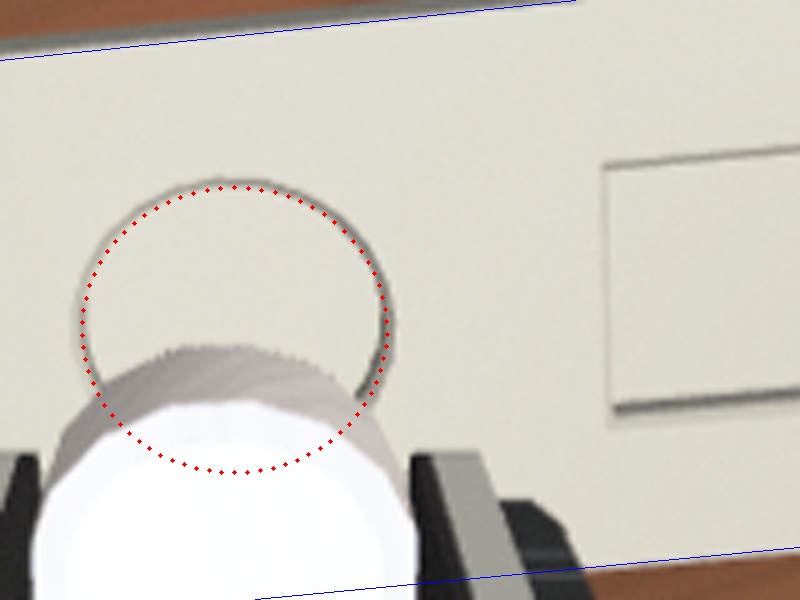

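The pocket's drawn outline (red) falls within half a millimetre of its seen edge, and the held ring is centred between the pads. Now I lower it.

>>> jog_arm([
  {"delta_rot": [0,0,0],"xyz": [0,0.1,1.5],"fingers": 0.7},
  {"delta_rot": [0,0,0],"xyz": [0,0.1,3],"fingers": 0.7},
  {"delta_rot": [0,0,0],"xyz": [0,0.1,4],"fingers": 0.7},
  {"delta_rot": [0,0,0],"xyz": [0,0.1,4.2],"fingers": 0.7},
  {"delta_rot": [0,0,0],"xyz": [0,0.1,4.2],"fingers": 0.7},
])

```text
clock: 13.97
tcp_pos: [0.4995, 0.25, -0.0128]
orientation: [-0.557, -3.09, 0.003]
contact_force: [0.2, 0.4, -0.3]
grip_width: 0.0386
```

```bash
python3 - <<'E'
from h import *
imaging.grab_frame('wrist'); imaging.grab_frame('wrist'); togo([0.4981,0.2523,-.0248],69.8)
E
```

```text
t 14.0667 tcp [ 0.5001  0.2511 -0.0116] yaw 69.6 -> 69.8 cm [0.23 0.05 1.32] deg [ 0.   -0.03 -0.18] F [ 0.4 -0.7  0.2] w 0.038 j7 0.78
```

>>> jog_arm([
  {"delta_rot": [0,0,0],"xyz": [0.23,0.05,0],"fingers": 0.7},
  {"delta_rot": [0,0,0],"xyz": [0.23,0.05,0],"fingers": 0.7},
  {"delta_rot": [0,0,0],"xyz": [0.23,0.05,0.2],"fingers": 0.7},
  {"delta_rot": [0,0,0],"xyz": [0.23,0.05,0.2],"fingers": 0.7},
  {"delta_rot": [0,0,0],"xyz": [0.23,0.05,0.2],"fingers": 0.7},
])

```text
clock: 14.48
tcp_pos: [0.498, 0.2524, -0.0136]
orientation: [-0.555, -3.092, -0.0]
contact_force: [-0.7, -0.3, -0.8]
grip_width: 0.0384
```

```bash
python3 - <<'E'
from h import *
imaging.grab_frame('wrist'); togo([0.4981,0.2523,-.0248],69.8)
E
```

```text
t 14.5333 tcp [ 0.4981  0.2524 -0.0136] yaw 69.6 -> 69.8 cm [-0.01 -0.01  1.12] deg [ 0.   -0.03 -0.17] F [-0.9 -1.  -0.6] w 0.038 j7 0.77
```

>>> jog_arm([
  {"delta_rot": [0,0,0],"xyz": [0,0,0.3],"fingers": 0.7},
  {"delta_rot": [0,0,0],"xyz": [0,0,0.5],"fingers": 0.7},
  {"delta_rot": [0,0,0],"xyz": [0,0,0.7],"fingers": 0.7},
  {"delta_rot": [0,0,0],"xyz": [0,0,0.9],"fingers": 0.7},
  {"delta_rot": [0,0,0],"xyz": [0,0,1.0],"fingers": 0.7},
])

```text
clock: 14.95
tcp_pos: [0.4978, 0.2522, -0.024]
orientation: [-0.555, -3.091, 0.0]
contact_force: [0.6, -0.2, -0.5]
grip_width: 0.0381
```

```bash
python3 - <<'E'
from h import *
im=imaging.grab_frame('wrist'); crop(im,(310,250),160,120,5,'pics/p_w.png'); togo([0.4981,0.2523,-.0248],69.8)
E
```

```text
t 15.0 tcp [ 0.4978  0.2522 -0.0241] yaw 69.6 -> 69.8 cm [-0.03  0.02  0.07] deg [-0.03 -0.06 -0.17] F [0.2 0.2 0.1] w 0.0382 j7 0.78
```

View pics/p_w.png

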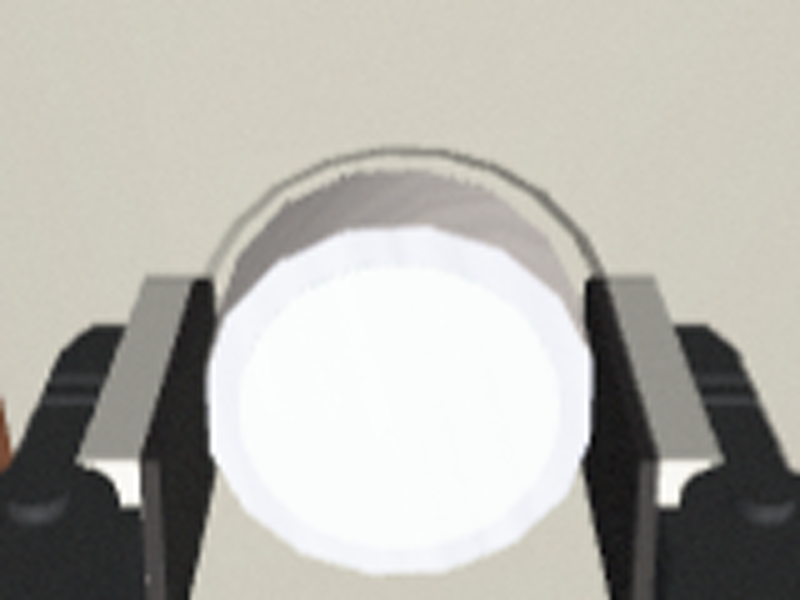

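The ring is inside the pocket mouth, no force, 0.7 mm to go.

>>> jog_arm([
  {"delta_rot": [0,0,0],"xyz": [0,0,0.1],"fingers": 0.7},
  {"delta_rot": [0,0,0],"xyz": [0,0,0.1],"fingers": 0.7},
  {"delta_rot": [0,0,0],"xyz": [0,0,0.1],"fingers": 0.6},
  {"delta_rot": [0,0,0],"xyz": [0,0,0.1],"fingers": 0.5},
  {"delta_rot": [0,0,0],"xyz": [0,0,0.0],"fingers": 0.4},
])

```text
clock: 15.42
tcp_pos: [0.4977, 0.2522, -0.0242]
orientation: [-0.555, -3.091, 0.001]
contact_force: [0.5, -0.3, -0.6]
grip_width: 0.0509
```

>>> jog_arm([
  {"delta_rot": [0,0,0],"xyz": [0,0,0],"fingers": 0.35},
  {"delta_rot": [0,0,0],"xyz": [0,0,-0.5],"fingers": 0.35},
  {"delta_rot": [0,0,0],"xyz": [0,0,-2],"fingers": 0.35},
  {"delta_rot": [0,0,0],"xyz": [0,0,-4],"fingers": 0.35},
  {"delta_rot": [0,0,0],"xyz": [0,0,-5],"fingers": 0.35},
])

```text
clock: 15.83
tcp_pos: [0.4986, 0.2525, 0.0277]
orientation: [0.556, 3.092, 0.001]
contact_force: [0.1, -0.3, 0.1]
grip_width: 0.0554
```

```bash
python3 - <<'E'
from h import *
imaging.grab_frame('wrist'); ci=imaging.camera_info('wrist'); im=imaging.grab_frame('wrist'); 
togo([0.4981,0.2523,-.0248],69.8)
x0,y0=crop(im,(325,215),160,120,5,'pics/q_w.png')
big=cv2.imread('pics/q_w.png')
a=np.radians(np.arange(0,360,6))
for rad,z,c in((.0215,.014,(0,0,255)),(.02,.024,(0,160,0)),(.02,.014,(255,0,0))):
  for p in proj(ci,np.c_[.4981+rad*np.cos(a),.2523+rad*np.sin(a),0*a+z]): cv2.circle(big,tuple(int(v) for v in ((p-[x0,y0]+.5)*5-.5)),2,c,-1)
cv2.imwrite('pics/q2.png',big)
E
```

```text
t 15.9333 tcp [0.4992 0.253  0.0277] yaw 69.6 -> 69.8 cm [ 0.09 -0.12  5.25] deg [ 0.15  0.07 -0.18] F [ 0.8  0.4 -0. ] w 0.0555 j7 0.76
```

View pics/q2.png

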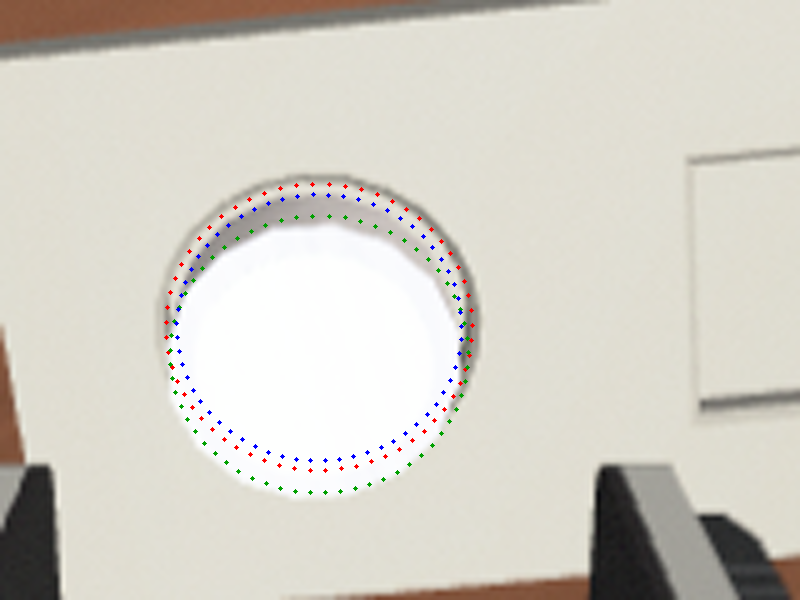

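The ring is seated: its top rim coincides with the outline predicted for a seated ring (green), centred in the pocket. Now the torch.

```bash
python3 - <<'E'
from h import *
togo([0.4667,-0.0222,.06],103.2)
E
```

```text
t 15.9333 tcp [0.4992 0.253  0.0277] yaw 69.6 -> 103.2 cm [ -6.54 -26.93  -3.29] deg [  0.13   0.12 -33.58] F [ 0.8  0.4 -0. ] w 0.0555 j7 0.76
```

>>> jog_arm([
  {"delta_rot": [0,0,-4],"xyz": [0,-1,-2],"fingers": 0.0},
  {"delta_rot": [0,0,-10],"xyz": [-0.5,-4,-3.3],"fingers": 0.0},
  {"delta_rot": [0,0,-16],"xyz": [-1.5,-8,-3.3],"fingers": 0.0},
  {"delta_rot": [0,0,-22],"xyz": [-2.8,-12,-3.3],"fingers": 0.0},
  {"delta_rot": [0,0,-28],"xyz": [-4,-16,-3.3],"fingers": 0.0},
])

```text
clock: 16.35
tcp_pos: [0.4803, 0.0883, 0.06]
orientation: [-0.22, 3.132, 0.003]
contact_force: [1.3, -1.2, 0.3]
grip_width: 0.0853
```

```bash
python3 - <<'E'
from h import *
togo([0.4667,-0.0222,.06],103.2)
E
```

```text
t 16.35 tcp [0.4803 0.0883 0.06  ] yaw 98.0 -> 103.2 cm [  2.89 -10.75  -0.03] deg [ 0.09  0.14 -5.18] F [ 1.3 -1.2  0.3] w 0.0853 j7 1.45
```

>>> jog_arm([
  {"delta_rot": [0,0,-3],"xyz": [1,-3.5,0],"fingers": 0.0},
  {"delta_rot": [0,0,-5.2],"xyz": [2,-7,0],"fingers": 0.0},
  {"delta_rot": [0,0,-5.2],"xyz": [2.6,-9.6,0],"fingers": 0.0},
  {"delta_rot": [0,0,-5.2],"xyz": [2.9,-10.7,0],"fingers": 0.0},
  {"delta_rot": [0,0,-5.2],"xyz": [2.9,-10.7,0],"fingers": 0.0},
])

```text
clock: 16.77
tcp_pos: [0.4653, -0.0254, 0.059]
orientation: [-0.352, 3.121, 0.001]
contact_force: [-0.3, -0.2, 0.2]
grip_width: 0.0857
```

```bash
python3 - <<'E'
from h import *
imaging.grab_frame('wrist'); imaging.grab_frame('wrist'); 
o=r.get_obs(); ci=imaging.camera_info('wrist'); im=imaging.grab_frame('wrist'); cv2.imwrite('pics/r_w.png',im)
np.savez('ci_r.npz',**ci)
togo([0.4667,-0.0222,.06],103.2,o)
c=np.array([.457,-.0245]);u=np.array([.9736,.228])
big=im.copy()
for x,z in((-.065,.036),(0,.036),(.062,.036),(.098,.036)):
    p=proj(ci,np.r_[c+x*u,z])[0]; print(x,p.round(1)); cv2.circle(big,tuple(int(v) for v in p),2,(0,0,255),-1)
cv2.imwrite('pics/r2.png',big)
for d in imaging.cut_out('wrist','torch')[:2]: print(d['conf'],d['position'],d['region'].sum())
E
```

```text
t 16.8667 tcp [ 0.4663 -0.0215  0.0592] yaw 103.2 -> 103.2 cm [-0.02 -0.08 -0.08] deg [ 0.11  0.11 -0.03] F [ 0.1  1.1 -0.2] w 0.0852 j7 1.77
-0.065 [309.1 112.2]
0 [309.1 206.2]
0.062 [309.1 281.3]
0.098 [309.  319.4]
0.98 [310.7, 221.4] 9527
0.33 [577.4, 293.1] 7665
```

View pics/r2.png

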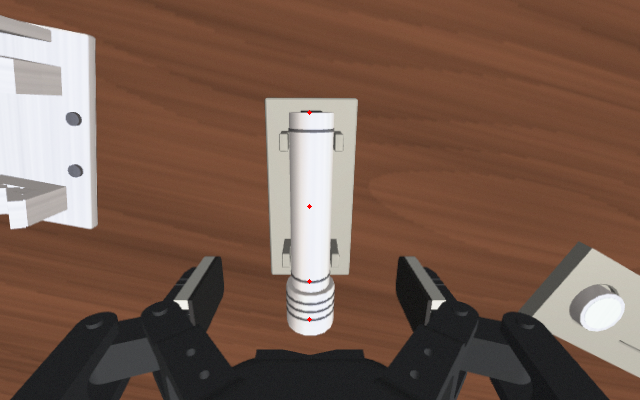

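The torch is at column 311, tail at row 112 and head at row 320. Prediction and picture agree to about 1 mm. Descending over the free barrel.

>>> jog_arm([
  {"delta_rot": [0.1,0.1,0],"xyz": [0,0.05,1.5],"fingers": 0.0},
  {"delta_rot": [0.1,0.1,0],"xyz": [0,0.05,3],"fingers": 0.0},
  {"delta_rot": [0.1,0.1,0],"xyz": [0,0.05,4.5],"fingers": 0.0},
  {"delta_rot": [0.1,0.1,0],"xyz": [0,0.05,5.5],"fingers": 0.0},
  {"delta_rot": [0.1,0.1,0],"xyz": [0,0.05,5.5],"fingers": 0.0},
])

```text
clock: 17.38
tcp_pos: [0.4653, -0.0183, 0.0026]
orientation: [0.368, -3.117, -0.001]
contact_force: [-0.0, 0.8, -0.0]
grip_width: 0.0853
```

```bash
python3 - <<'E'
from h import *
imaging.grab_frame('wrist'); imaging.grab_frame('wrist'); 
o=r.get_obs(); ci=imaging.camera_info('wrist'); im=imaging.grab_frame('wrist'); cv2.imwrite('pics/s_w.png',im)
togo([0.4667,-0.0222,-.023],103.2,o)
c=np.array([.457,-.0245]);u=np.array([.9736,.228])
for x,z in((-.065,.036),(0,.036),(.01,.036),(.062,.036)):
    p=proj(ci,np.r_[c+x*u,z])[0]; print(x,p.round(1)); cv2.circle(im,tuple(int(v) for v in p),2,(0,0,255),-1)
cv2.imwrite('pics/s_w.png',im)
E
```

```text
t 17.4833 tcp [ 0.4666 -0.0189  0.0043] yaw 103.4 -> 103.2 cm [ 0.07 -0.33  2.73] deg [ 0.04 -0.    0.21] F [ 0.7 -0.1 -0.2] w 0.0854 j7 1.78
-0.065 [304.5 111.9]
0 [304.6 236.4]
0.01 [304.6 253. ]
0.062 [304.6 329.9]
```

View pics/s_w.png

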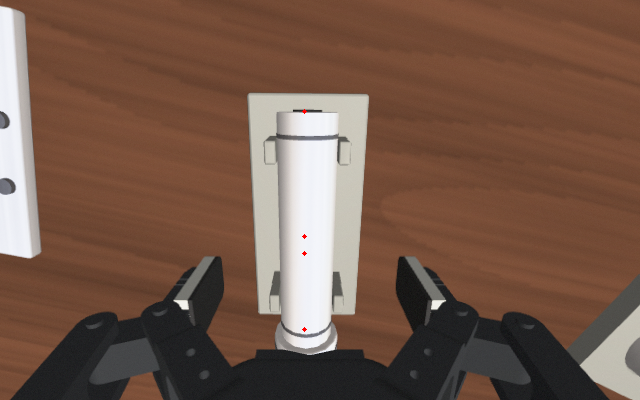

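>>> jog_arm([
  {"delta_rot": [0,0,0.2],"xyz": [0.05,-0.2,0.7],"fingers": 0.0},
  {"delta_rot": [0,0,0.2],"xyz": [0.05,-0.2,1.5],"fingers": 0.0},
  {"delta_rot": [0,0,0.2],"xyz": [0.05,-0.2,2.2],"fingers": 0.0},
  {"delta_rot": [0,0,0.2],"xyz": [0.05,-0.2,2.7],"fingers": 0.1},
  {"delta_rot": [0,0,0.2],"xyz": [0.05,-0.2,2.7],"fingers": 0.2},
], grip_force=30)

```text
clock: 17.95
tcp_pos: [0.4661, -0.0212, -0.0234]
orientation: [0.36, -3.12, -0.001]
contact_force: [-0.4, 0.1, 0.2]
grip_width: 0.0687
```

>>> jog_arm([
  {"delta_rot": [0,0,0],"xyz": [0,0,0],"fingers": 0.4},
  {"delta_rot": [0,0,0],"xyz": [0,0,0],"fingers": 0.5},
  {"delta_rot": [0,0,0],"xyz": [0,0,0],"fingers": 0.6},
  {"delta_rot": [0,0,0],"xyz": [0,0,0],"fingers": 0.7},
  {"delta_rot": [0,0,0],"xyz": [0,0,0],"fingers": 0.9},
])

```text
clock: 18.37
tcp_pos: [0.4663, -0.0212, -0.0231]
orientation: [0.36, -3.12, -0.001]
contact_force: [0.6, -0.1, 1.1]
grip_width: 0.0291
```

```bash
python3 - <<'E'
from h import *
im=imaging.grab_frame('wrist'); cv2.imwrite('pics/t_w.png',im)
togo([0.4667,-0.0222,-.023],103.2)
E
```

```text
t 18.4167 tcp [ 0.4663 -0.0212 -0.0232] yaw 103.2 -> 103.2 cm [-0.01 -0.11 -0.02] deg [ 0.04 -0.03 -0.02] F [-0.6 -1.2  2.4] w 0.0289 j7 1.78
```

View pics/t_w.png

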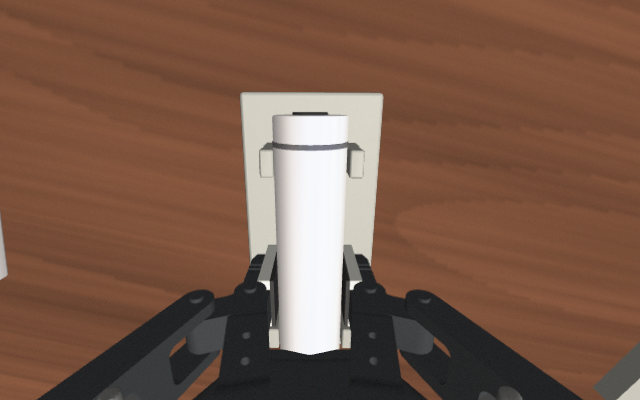

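>>> jog_arm([
  {"delta_rot": [0,0,0],"xyz": [0,0,0],"fingers": 1.0},
  {"delta_rot": [0,0,0],"xyz": [0,0,0],"fingers": 1.0},
  {"delta_rot": [0,0,0],"xyz": [0,0,-1],"fingers": 1.0},
  {"delta_rot": [0,0,0],"xyz": [0,0,-2],"fingers": 1.0},
  {"delta_rot": [0,0,0],"xyz": [0,0,-3],"fingers": 1.0},
], grip_force=90)

```text
clock: 18.83
tcp_pos: [0.4661, -0.0212, 0.0078]
orientation: [0.36, -3.12, -0.001]
contact_force: [0.4, -0.2, -2.6]
grip_width: 0.028
```

>>> jog_arm([
  {"delta_rot": [0,0,0],"xyz": [0,0,-1],"fingers": 1.0},
  {"delta_rot": [0,0,0],"xyz": [0,0,-2.5],"fingers": 1.0},
  {"delta_rot": [0,0,0],"xyz": [0,0,-4],"fingers": 1.0},
  {"delta_rot": [0,0,0],"xyz": [0,0,-5],"fingers": 1.0},
  {"delta_rot": [0,0,0],"xyz": [0,0,-5],"fingers": 1.0},
])

```text
clock: 19.25
tcp_pos: [0.468, -0.0212, 0.0603]
orientation: [-0.36, 3.117, 0.001]
contact_force: [0.6, -0.2, -1.2]
grip_width: 0.0278
```

```bash
python3 - <<'E'
from h import *
imaging.grab_frame('wrist'); im=imaging.grab_frame('wrist'); cv2.imwrite('pics/u_w.png',im)
s=imaging.grab_frame('scene'); print(crop(s,(350,190),160,120,5,'pics/u_s.png'))
togo([0.4647,-0.2422,0.055],91.8)
E
```

```text
(270, 130)
t 19.4 tcp [ 0.4659 -0.0212  0.0576] yaw 103.2 -> 91.8 cm [  5.16 -21.49   0.25] deg [ 0.04 -0.06 11.38] F [ 1.5  1.1 -1.3] w 0.0279 j7 1.76
```

View pics/u_w.png

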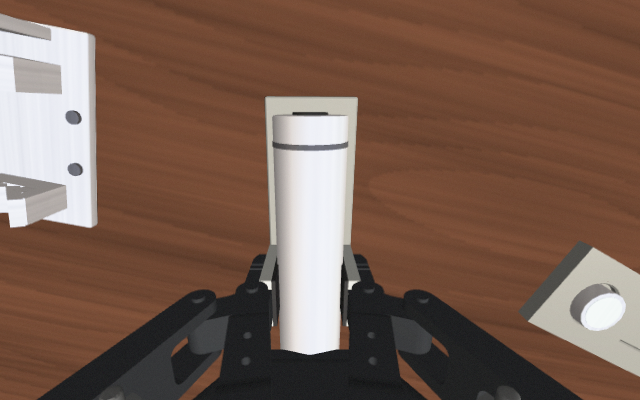

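View pics/u_s.png

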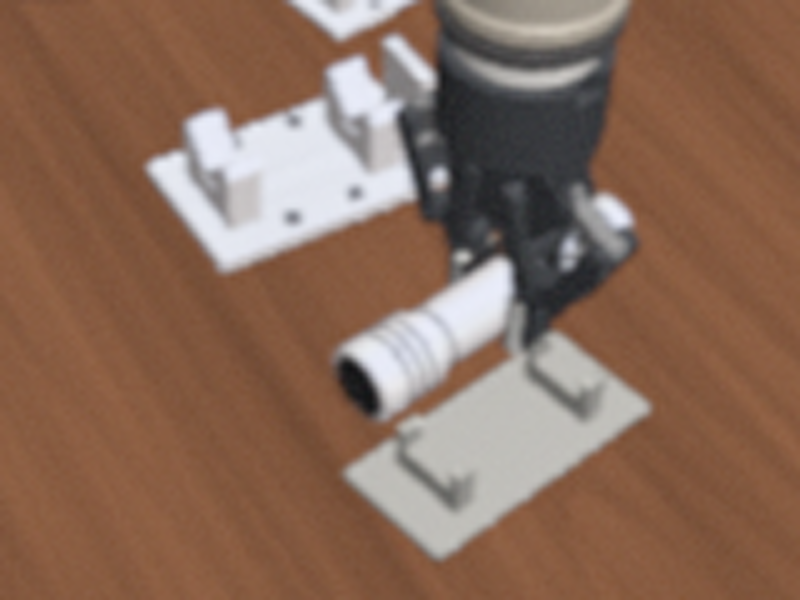

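>>> jog_arm([
  {"delta_rot": [0,0,2],"xyz": [0.7,-3,0],"fingers": 1.0},
  {"delta_rot": [0,0,4],"xyz": [1.4,-6,0],"fingers": 1.0},
  {"delta_rot": [0,0,6],"xyz": [2.2,-9,0],"fingers": 1.0},
  {"delta_rot": [0,0,8],"xyz": [2.9,-12,0],"fingers": 1.0},
  {"delta_rot": [0,0,10],"xyz": [3.6,-15,0],"fingers": 1.0},
])

```text
clock: 19.82
tcp_pos: [0.464, -0.1767, 0.0566]
orientation: [0.085, -3.137, -0.001]
contact_force: [-0.0, -0.0, -1.3]
grip_width: 0.0276
```

```bash
python3 - <<'E'
from h import *
togo([0.4647,-0.2422,0.055],91.8)
E
```

```text
t 19.8167 tcp [ 0.464  -0.1767  0.0566] yaw 93.1 -> 91.8 cm [ 0.28 -6.55  0.15] deg [ 0.06 -0.17  1.31] F [-0.  -0.  -1.3] w 0.0276 j7 1.96
```

>>> jog_arm([
  {"delta_rot": [0,0,0.6],"xyz": [0.1,-2.5,0],"fingers": 1.0},
  {"delta_rot": [0,0,1.3],"xyz": [0.2,-4.5,0],"fingers": 1.0},
  {"delta_rot": [0,0,1.3],"xyz": [0.3,-6,0],"fingers": 1.0},
  {"delta_rot": [0,0,1.3],"xyz": [0.3,-6.5,0],"fingers": 1.0},
  {"delta_rot": [0,0,1.3],"xyz": [0.3,-6.5,0],"fingers": 1.0},
])

```text
clock: 20.23
tcp_pos: [0.4637, -0.2428, 0.0557]
orientation: [0.046, -3.137, -0.001]
contact_force: [0.1, -0.1, -1.2]
grip_width: 0.0276
```

```bash
cat > ov.py <<'E'
from h import *
imaging.grab_frame('wrist'); imaging.grab_frame('wrist')
o=r.get_obs(); ci=imaging.camera_info('wrist'); im=imaging.grab_frame('wrist')
import sys
c=np.array([.4549,-.2425]);a=np.radians(1.8);u=np.array([np.cos(a),np.sin(a)]);v=np.array([-u[1],u[0]])
def W(x,y,z): return np.r_[c+x*u+y*v,z]
base=[W(*p) for p in((-.075,-.045,.01),(-.075,.045,.01),(.075,.045,.01),(.075,-.045,.01))]
stop=[W(*p) for p in((-.07,-.02,.062),(-.07,.02,.062),(-.07,.02,.01),(-.07,-.02,.01))]
yo=[[W(x,s*.026,z) for x,z in((xx-.01,.054),(xx+.01,.054))]+[W(xx+.01,s*.018,.054),W(xx-.01,s*.018,.054)] for xx in(-.045,.045) for s in(-1,1)]
for pts,col in [(base,(255,0,0)),(stop,(0,0,255))]+[(y,(0,160,0)) for y in yo]:
    cv2.polylines(im,[np.int32(np.round(proj(ci,np.array(pts))*16))],True,col,1,cv2.LINE_AA,4)
cv2.imwrite(sys.argv[1],im)
togo([0.4647,-0.2422,-0.0042],91.8,o)
E
python3 ov.py pics/v_w.png
```

```text
t 20.3333 tcp [ 0.4642 -0.2404  0.0558] yaw 91.9 -> 91.8 cm [-0.07 -0.19  6.  ] deg [ 0.12 -0.25  0.05] F [-0.5  1.1 -1.7] w 0.0278 j7 2.08
```

View pics/v_w.png

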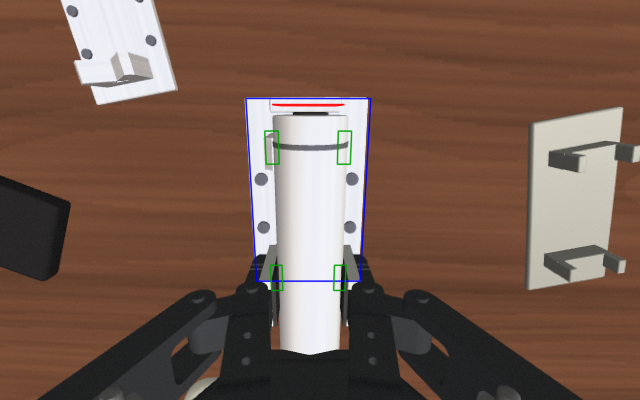

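The blue base outline of the big V-rest falls on the seen base (corners at (247,98) and (371,98)), so the V pose is right. Now I lower in stages.

>>> jog_arm([
  {"delta_rot": [0.1,-0.2,0],"xyz": [-0.05,-0.2,1],"fingers": 1.0},
  {"delta_rot": [0.1,-0.2,0],"xyz": [-0.05,-0.2,2.2],"fingers": 1.0},
  {"delta_rot": [0.1,-0.2,0],"xyz": [-0.05,-0.2,3.4],"fingers": 1.0},
  {"delta_rot": [0.1,-0.2,0],"xyz": [-0.05,-0.2,4.3],"fingers": 1.0},
  {"delta_rot": [0.1,-0.2,0],"xyz": [-0.05,-0.2,4.3],"fingers": 1.0},
])

```text
clock: 20.8
tcp_pos: [0.4637, -0.2401, 0.0113]
orientation: [0.055, -3.138, -0.003]
contact_force: [-0.0, 0.3, -1.0]
grip_width: 0.0279
```

```bash
python3 ov.py pics/w_w.png; python3 - <<'E'
from h import *
s=imaging.grab_frame('scene'); print(crop(s,(330,155),130,100,6,'pics/w_s.png'))
E
```

```text
t 20.9 tcp [ 0.4647 -0.2412  0.0129] yaw 92.0 -> 91.8 cm [ 0.   -0.1   1.71] deg [ 0.05 -0.07  0.16] F [ 0.3 -1.3 -2.2] w 0.0277 j7 2.1
(265, 105)
```

View pics/w_w.png

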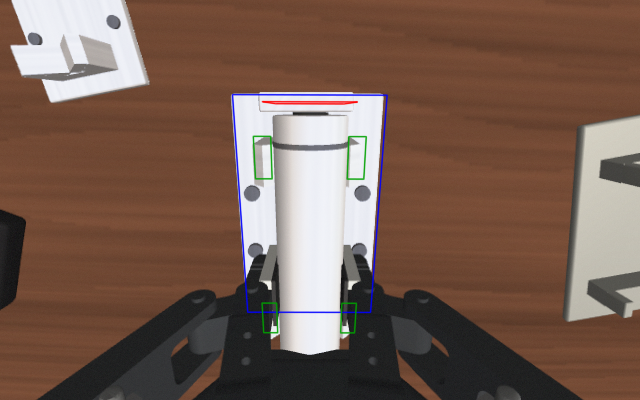

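View pics/w_s.png

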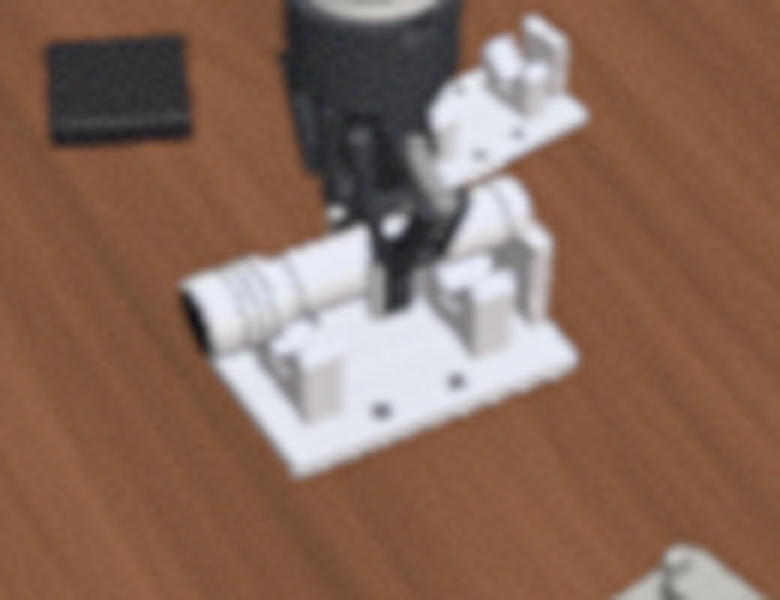

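```bash
python3 - <<'E'
from h import *
im=cv2.imread('pics/w_w.png'); crop(im,(310,140),170,120,4.6,'pics/w2.png')
E
```

```text
(no output)
```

View pics/w2.png

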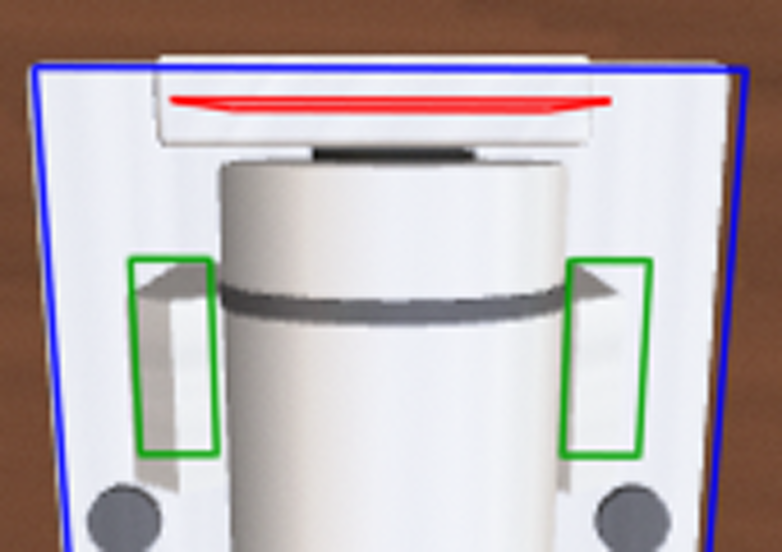

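The stop and yokes sit about 3 to 4 mm farther along +x than drawn, although the base fits: the base is apparently not centred on the vrest origin. I'll measure the yokes and stop face directly.

```bash
python3 - <<'E'
from h import *
import numpy as np
ct=imaging.camera_info('top'); cs=imaging.camera_info('scene')
c=np.array([.4549,-.2425]);a=np.radians(1.8);u=np.array([np.cos(a),np.sin(a)]);v=np.array([-u[1],u[0]])
def segs(dx,dy):
    W=lambda x,y,z: np.r_[c+(x+dx)*u+(y+dy)*v,z]
    L=[]
    for xx in(-.045,.045):
        for s in(-1,1):
            L.append([W(xx-.01,s*.026,.054),W(xx+.01,s*.026,.054),W(xx+.01,s*.0202,.054),W(xx-.01,s*.0202,.054)])
    L.append([W(-.07,-.02,.062),W(-.07,.02,.062)])
    return L
for n,ci,ctr,f in(('top',ct,(380,232),10),('scene',cs,(332,158),9)):
    im=cv2.imread(f'pics/a_{n}.png'); w,h=76,64
    x0,y0=ctr[0]-w//2,ctr[1]-h//2
    big=cv2.resize(im[y0:y0+h,x0:x0+w],None,fx=f,fy=f,interpolation=cv2.INTER_CUBIC)
    big=np.clip((big.astype(float)-110)*1.7,0,255).astype(np.uint8)
    for dx,col in((0,(0,0,255)),(.004,(0,150,0))):
        for s in segs(dx,0): cv2.polylines(big,[np.int32(((proj(ci,np.array(s))-[x0,y0]+.5)*f-.5)*8)],True,col,1,cv2.LINE_AA,3)
    cv2.imwrite(f'pics/x_{n}.png',big)
E
```

```text
(no output)
```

View pics/x_top.png

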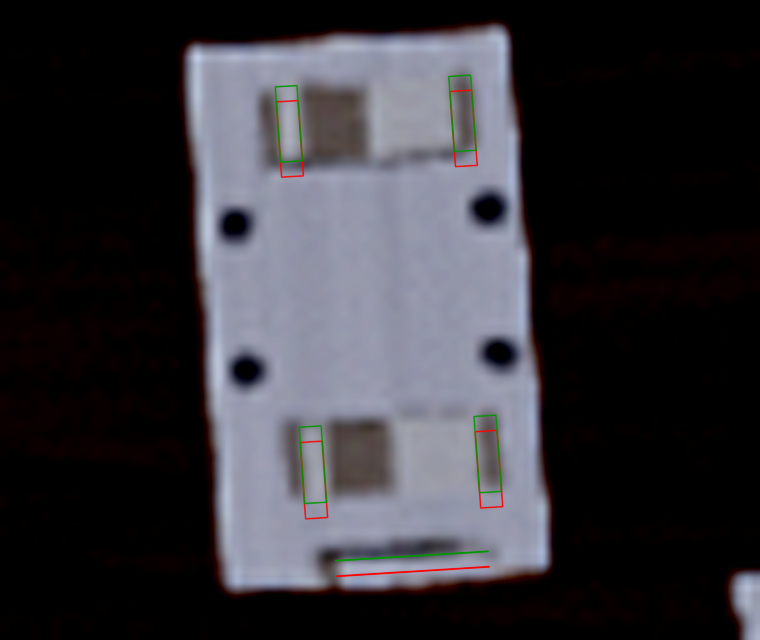

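View pics/x_scene.png

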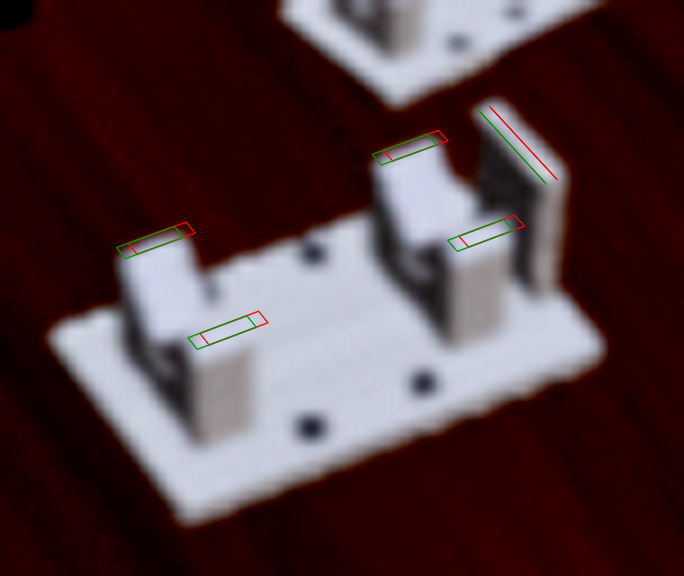

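```bash
python3 - <<'E'
from h import *
ct=imaging.camera_info('top')
x0,y0=380-38,232-32
# apex points seen in top crop (f=10)
P=np.array([[370,125],[392,457]])
px=(P+.5)/10-.5+[x0,y0]
w=onplane(ct,px,.0338); print(w, np.degrees(np.arctan2(*(w[0]-w[1])[[1,0]])), w.mean(0))
# dark-slope top edge left (z=.054, y=+20.2) cols 303/331
px=(np.array([[304,125],[331,457]])+.5)/10-.5+[x0,y0]; w2=onplane(ct,px,.054); print(w2.mean(0))
# wrist: stop plate
ci=imaging.camera_info('wrist')
q=np.array([[157,143],[590,143]])/4.6+[225,80]
w=onplane(ci,q,.062); print('stop face corners',w,w.mean(0))
q=np.array([[30,68],[728,68]])/4.6+[225,80]
print('base rear corners',onplane(ci,q,.01))
E
```

```text
[[ 0.50340851 -0.24246024  0.0338    ]
 [ 0.41407721 -0.2447273   0.0338    ]] 1.4537437747249473 [ 0.45874286 -0.24359377  0.0338    ]
[ 0.45877601 -0.22383891  0.054     ]
stop face corners [[ 0.39009536 -0.26654512  0.062     ]
 [ 0.38872763 -0.22649029  0.062     ]] [ 0.38941149 -0.2465177   0.062     ]
base rear corners [[ 0.38225741 -0.29088553  0.01      ]
 [ 0.37922901 -0.20232184  0.01      ]]
```

```bash
python3 - <<'E'
from h import *
ci=imaging.camera_info('wrist'); o=r.get_obs(); print(o['tcp_pos'],o['clock'])
q=np.array([[392,160]])/4.6+[225,80]
for z in(.072,.080,.087): 
    w=onplane(ci,q,z)[0]; print(z,w,'mid rel tcp x', w[0]+.065-o['tcp_pos'][0])
# also rack stage: pics/r : tail row
ci=dict(np.load('ci_r.npz'))
im=cv2.imread('pics/r_w.png'); crop(im,(310,215),120,240,2.5,'pics/r3.png')
cr=np.array([.457,-.0245]);u=np.array([.9736,.228])
for x in(-.065,):
  for z in(.036,.051): print(x,z,proj(ci,np.r_[cr+x*u,z]))
for x,r_ in((-.039,.022),(-.051,.022),(.039,.022),(.051,.022)):
  print('rib',x,proj(ci,np.r_[cr+x*u,.034]))
print(proj(ci,np.array([np.r_[cr+.062*u,.036+.019],np.r_[cr+.098*u,.036+.019],np.r_[cr+.098*u,.036]])))
E
```

```text
[ 0.46529774 -0.24185572  0.01354379] 21.0
0.072 [ 0.3906712  -0.24478981  0.072     ] mid rel tcp x -0.009626531908406288
0.08 [ 0.3905005  -0.24481959  0.08      ] mid rel tcp x -0.009797235079731681
0.087 [ 0.39035113 -0.24484565  0.087     ] mid rel tcp x -0.0099466003546414
-0.065 0.036 [[309.08430296 112.15584232]]
-0.065 0.051 [[309.11342973 112.5424964 ]]
rib -0.039 [[309.07333144 151.49696144]]
rib -0.051 [[309.0766544  133.68240062]]
rib 0.039 [[309.05511511 253.68878949]]
rib 0.051 [[309.05275583 267.54609328]]
[[309.08201542 295.79358506]
 [309.0737619  336.14320478]
 [309.04702291 319.35783112]]
```

View pics/r3.png

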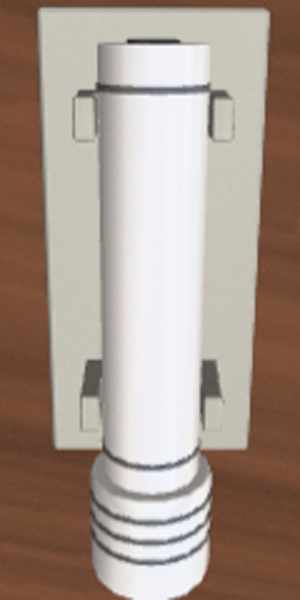

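Vrest origin is refined to (0.459, -0.2441), yaw 1.9°, with the torch's mid point 9.8 mm behind the TCP. I'll shift before lowering.

```bash
sed -i 's/c=np.array(\[.4549,-.2425\]);a=np.radians(1.8)/c=np.array([.459,-.2441]);a=np.radians(1.9)/; s/(-.075,-.045,.01),(-.075,.045,.01),(.075,.045,.01),(.075,-.045,.01)/(-.079,-.045,.01),(-.079,.045,.01),(.071,.045,.01),(.071,-.045,.01)/; s/togo(.*/togo([0.4688,-0.2438,-0.0042],91.9)/' ov.py; python3 -c "
from h import *
togo([0.4688,-0.2438,-0.0042],91.9)"
```

```text
t 21.0 tcp [ 0.4653 -0.2419  0.0135] yaw 91.9 -> 91.9 cm [-0.34 -0.21  1.77] deg [0.01 0.02 0.03] F [-0.4 -0.4 -1.1] w 0.0284 j7 2.1
```

>>> jog_arm([
  {"delta_rot": [0,0,0],"xyz": [-0.2,-0.1,0],"fingers": 1.0},
  {"delta_rot": [0,0,0],"xyz": [-0.34,-0.2,0.2],"fingers": 1.0},
  {"delta_rot": [0,0,0],"xyz": [-0.34,-0.2,0.4],"fingers": 1.0},
  {"delta_rot": [0,0,0],"xyz": [-0.34,-0.2,0.4],"fingers": 1.0},
  {"delta_rot": [0,0,0],"xyz": [-0.34,-0.2,0.4],"fingers": 1.0},
])

```text
clock: 21.42
tcp_pos: [0.4686, -0.2437, 0.0094]
orientation: [0.053, -3.141, -0.0]
contact_force: [-0.3, 0.4, -1.3]
grip_width: 0.0279
```

```bash
python3 ov.py pics/y_w.png; python3 - <<'E'
from h import *
im=cv2.imread('pics/y_w.png'); crop(im,(310,150),170,130,4.6,'pics/y2.png')
E
```

```text
t 21.5667 tcp [ 0.4687 -0.2437  0.0095] yaw 91.9 -> 91.9 cm [-0.01 -0.01  1.37] deg [0.01 0.01 0.02] F [ 0.6  0.8 -1.1] w 0.0279 j7 2.1
```

View pics/y2.png

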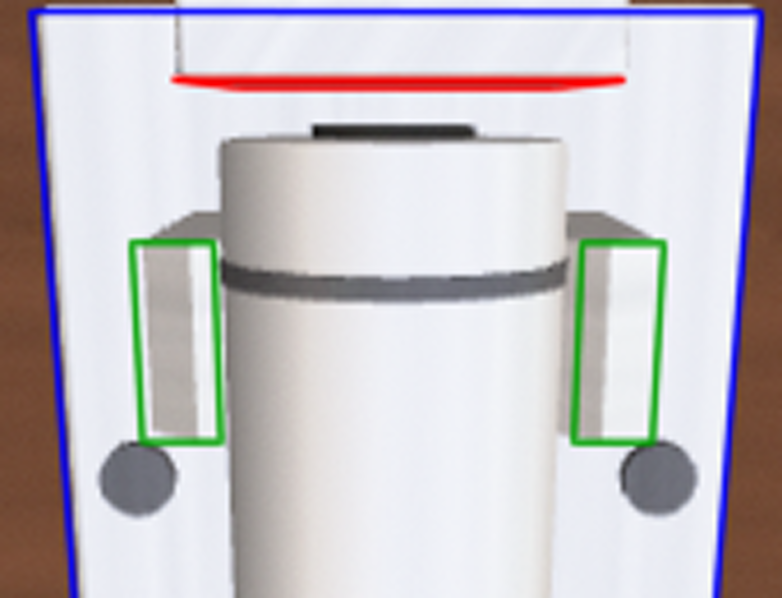

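The overlay now fits stop, yokes and base within about 0.5 mm, and the barrel is centred over the V. Lowering until contact.

>>> jog_arm([
  {"delta_rot": [0,0,0],"xyz": [0,0,0.4],"fingers": 1.0},
  {"delta_rot": [0,0,0],"xyz": [0,0,0.7],"fingers": 1.0},
  {"delta_rot": [0,0,0],"xyz": [0,0,1.0],"fingers": 1.0},
  {"delta_rot": [0,0,0],"xyz": [0,0,1.2],"fingers": 1.0},
  {"delta_rot": [0,0,0],"xyz": [0,0,1.3],"fingers": 1.0},
])

```text
clock: 21.98
tcp_pos: [0.4685, -0.2431, -0.0036]
orientation: [0.053, -3.141, -0.002]
contact_force: [-2.7, 5.0, 10.9]
grip_width: 0.0279
```

>>> jog_arm([
  {"delta_rot": [0,0,0],"xyz": [0,0,0.1],"fingers": 1.0},
  {"delta_rot": [0,0,0],"xyz": [0,0,0.2],"fingers": 1.0},
  {"delta_rot": [0,0,0],"xyz": [0,0,0.25],"fingers": 1.0},
  {"delta_rot": [0,0,0],"xyz": [0,0,0.25],"fingers": 1.0},
  {"delta_rot": [0,0,0],"xyz": [0,0,0.25],"fingers": 1.0},
])

```text
clock: 22.4
tcp_pos: [0.4687, -0.2427, -0.0041]
orientation: [0.054, -3.141, -0.003]
contact_force: [-6.6, 5.2, 25.8]
grip_width: 0.0277
```

```bash
python3 -c "
from h import *
togo([0.4688,-0.2438,-0.0042],91.9); print(r.get_obs()['moment'].round(2))"
```

```text
t 22.4 tcp [ 0.4687 -0.2427 -0.0041] yaw 92.0 -> 91.9 cm [-0.01 -0.11  0.01] deg [ 0.13 -0.01  0.06] F [-6.6  5.2 25.8] w 0.0277 j7 2.11
[0.98 1.5  0.09]
```

>>> jog_arm([
  {"delta_rot": [0,0,0],"xyz": [0,0.05,0.2],"fingers": 1.0},
  {"delta_rot": [0,0,0],"xyz": [0,0.05,0.25],"fingers": 1.0},
  {"delta_rot": [0,0,0],"xyz": [0,0.05,0.25],"fingers": 1.0},
  {"delta_rot": [0,0,0],"xyz": [0,0.05,0.25],"fingers": 1.0},
  {"delta_rot": [0,0,0],"xyz": [0,0.05,0.25],"fingers": 1.0},
])

```text
clock: 22.82
tcp_pos: [0.4688, -0.2427, -0.0041]
orientation: [-0.053, 3.141, 0.004]
contact_force: [-9.0, 4.1, 30.7]
grip_width: 0.0281
```

```bash
python3 ov.py pics/z_w.png; python3 - <<'E'
from h import *
im=cv2.imread('pics/z_w.png'); crop(im,(310,150),170,130,4.6,'pics/z2.png')
s=imaging.grab_frame('scene'); cv2.imwrite('pics/z_s.png',s); crop(s,(325,155),130,100,6,'pics/z_s1.png'); crop(s,(400,320),180,140,4,'pics/z_s2.png')
t=imaging.grab_frame('top'); crop(t,(310,200),300,180,2.6,'pics/z_t.png')
o=r.get_obs(); print(o['contact_force'],o['moment'],o['tcp_pos'],o['clock'],np.abs(o['qvel']).max())
E
```

```text
t 22.9667 tcp [ 0.4687 -0.2427 -0.0042] yaw 91.9 -> 91.9 cm [-0.   -0.11  0.  ] deg [0.13 0.03 0.05] F [-9.7  4.2 30.1] w 0.028 j7 2.11
[-9.15667729  3.91362059 31.46240638] [0.66267775 1.87350896 0.18050642] [ 0.46875358 -0.24264717 -0.00413501] 23.0667 0.001622647341297488
```

View pics/z2.png

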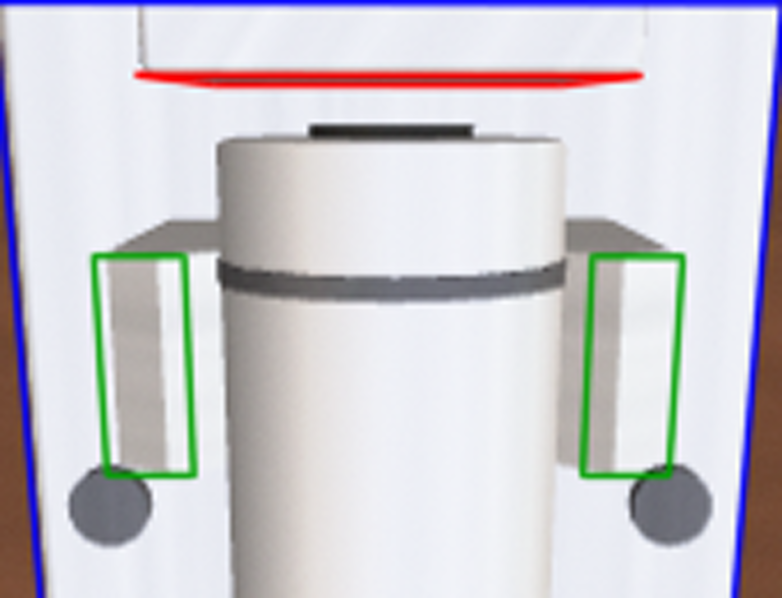

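View pics/z_s1.png

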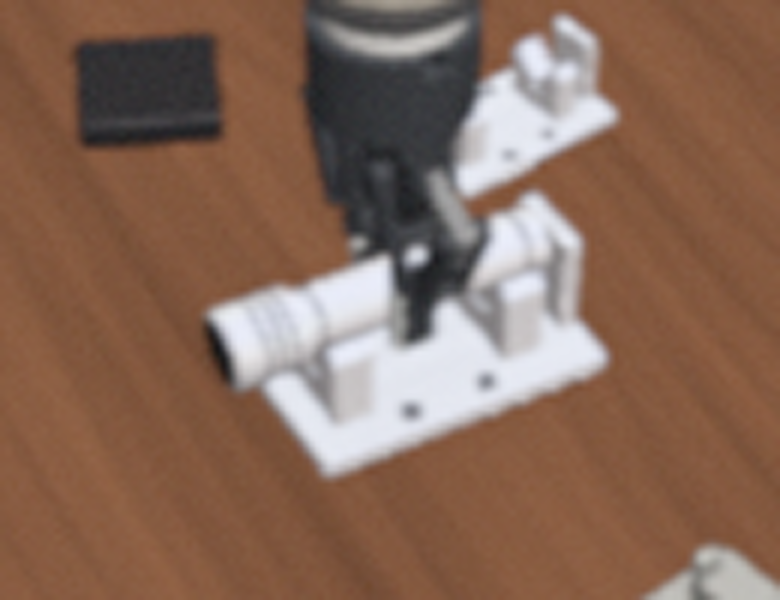

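View pics/z_s2.png

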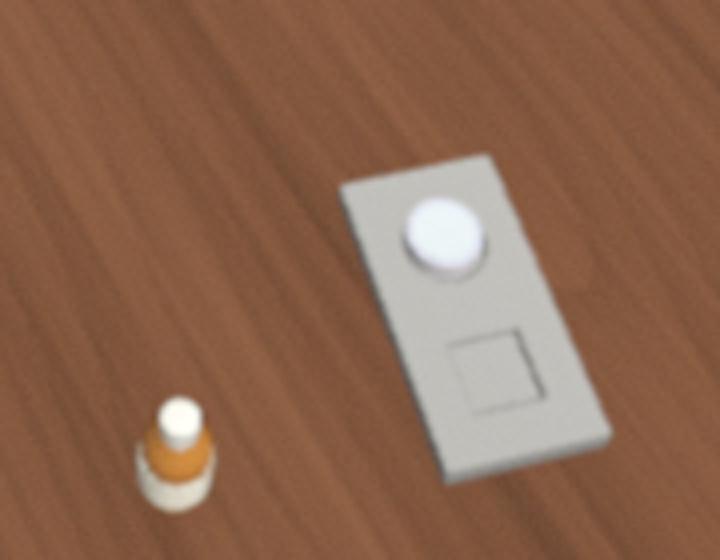

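View pics/z_t.png

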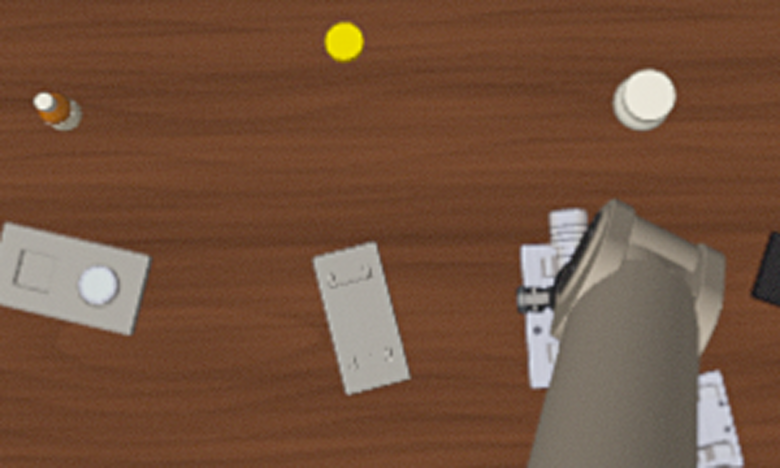

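```bash
python3 - <<'E'
from h import *
cs=imaging.camera_info('scene'); s=cv2.imread('pics/z_s.png')
x0,y0=390,280; f=12
big=cv2.resize(s[y0:y0+50,x0:x0+62],None,fx=f,fy=f,interpolation=cv2.INTER_CUBIC)
a=np.radians(np.arange(0,360,5))
for z,c in((.024,(0,0,255)),(.030,(255,0,0))):
  for p in proj(cs,np.c_[.4981+.02*np.cos(a),.2523+.02*np.sin(a),0*a+z]): cv2.circle(big,tuple(int(v) for v in ((p-[x0,y0]+.5)*f-.5)),2,c,-1)
cv2.imwrite('pics/z_ring.png',big)
E
```

```text
(no output)
```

View pics/z_ring.png

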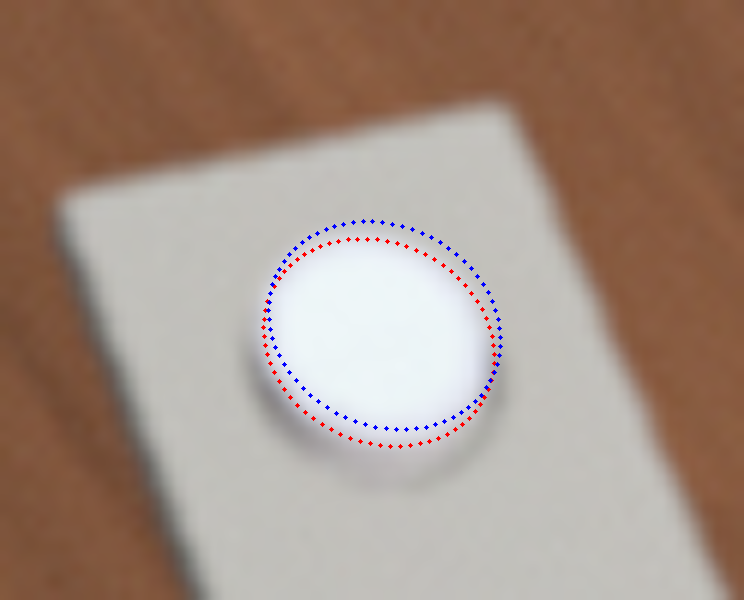

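The seated height (red) fits the ring's top rim; 6 mm higher (blue) does not. The torch is pressed at 30 N and still. Handing in.

```bash
python3 -c "
from h import *
o=r.get_obs(); print(o['contact_force'],o['grip_width'],o['clock']); print(r.hand_in())"
```

```text
[-9.15667729  3.91362059 31.46240638] 0.027717934759988933 23.0667
the job is handed in; nothing more can be done
None
```

The lens ring is in the round pocket and released, and the torch is held pressed in the big V-rest. I handed in at 23.1 s of the 64 s; no verdict was reported.

**Ring:** I lowered it into the round pocket and let go before touching the torch. In the wrist and scene pictures its top rim lies where a flat, seated ring's rim should be, off by well under 1 mm to the side.

**Torch:** I gripped it on the free barrel and laid it in the V-rest, head at the open end. At hand-in:
- The downward press was about 31 N, the grip was set to 90 N, and joint motion was practically zero.
- The tool stopped within 0.1 mm of the height computed for a seated barrel.
- The tail looks about 5–6 mm from the stop plate.

I could not measure the force on each side of the V. From the press and a 4 N sideways reading I estimate well over 3 N on both.

**Bystanders:** The dropper and jar stand where they were, and the compact looks unmoved where it shows.

**What disagreed:**
- The finger tips stood about 41 mm behind the reported TCP, so the first grasp closed above the ring without touching it. I found the true height by touching the table gently with the finger tips (about 15 N) and corrected.
- The V-rest's base is not centred on its yokes (about 4 mm off). I re-measured from the yokes and stop before lowering the torch.
- While seating, the torch moved about 1 mm sideways as the V centred it.

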